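# Load the temperature loggers into the dry-block heater and switch it on with its key

## Task

Set up a calibration run on the dry-block heater: take the cover off its wells and lay it flat in the middle of the black mat, then lower every temperature logger from the rack, without dropping it, fully home into a well that fits its stem (slim stems in the narrow wells, stout stems in the wide ones, one logger to a well). Only when all loggers are in, take the key from its stand, push it fully into the key switch on the heater, turn it clockwise to its stop to switch on, and leave it there. Do not disturb the beaker, the tip box or the bottle.

Things in the scene. Friction and masses are not known exactly. Their poses are not given: they have to be found in the camera images.
- heater: White bench-top dry-block heater, fixed, 240 (x) x 320 (y) x 100 mm high, with a blue band, a sloping front panel on its -x side and an aluminium block (135 x 190 mm, top at height 100 mm) with six wells. Origin: centre of its underside; x points from its front to its back, y to its left seen from the front, z up.
- well_narrow0 (a point): Mouth of a narrow round well, 11.5 mm diameter, 66 mm deep, in the heater's block, on the well's axis at the block's top (100 mm above the bench). Narrow well 0 of 3, in the row nearer the front panel, 60 mm apart along the heater's y (0 is nearest the key switch); the wide row lies 58 mm behind.
- well_narrow1 (a point): Mouth of a narrow round well, 11.5 mm diameter, 66 mm deep, in the heater's block, on the well's axis at the block's top (100 mm above the bench). Narrow well 1 of 3, in the row nearer the front panel, 60 mm apart along the heater's y (0 is nearest the key switch); the wide row lies 58 mm behind.
- well_narrow2 (a point): Mouth of a narrow round well, 11.5 mm diameter, 66 mm deep, in the heater's block, on the well's axis at the block's top (100 mm above the bench). Narrow well 2 of 3, in the row nearer the front panel, 60 mm apart along the heater's y (0 is nearest the key switch); the wide row lies 58 mm behind.
- well_wide0 (a point): Mouth of a wide round well, 15.5 mm diameter, 66 mm deep, in the heater's block, on the well's axis at the block's top (100 mm above the bench). Wide well 0 of 3, in the row farther from the front panel, 60 mm apart along the heater's y (0 is nearest the key switch).
- well_wide1 (a point): Mouth of a wide round well, 15.5 mm diameter, 66 mm deep, in the heater's block, on the well's axis at the block's top (100 mm above the bench). Wide well 1 of 3, in the row farther from the front panel, 60 mm apart along the heater's y (0 is nearest the key switch).
- well_wide2 (a point): Mouth of a wide round well, 15.5 mm diameter, 66 mm deep, in the heater's block, on the well's axis at the block's top (100 mm above the bench). Wide well 2 of 3, in the row farther from the front panel, 60 mm apart along the heater's y (0 is nearest the key switch).
- key_slot (a point): Mouth of the key slot: centre of the top face of the key switch, a round steel cylinder 47 mm in diameter that stands on the heater's deck beside the block (-y side), its top 129 mm above the bench. The slot is 16.5 mm long (along this point's x, which turns with the cylinder) by 8.5 mm wide (y) and 27 mm deep, open at the top.
- key_switch (a joint): Angle of the key switch: 0 off, grows as the cylinder is turned clockwise seen from above, stop (on) at 1.2 rad; on counts from 1.0. It has friction (0.05 N m) and stays where it is left. With the switch at 0 the slot lies along the heater's x. The key has about 0.18 rad of play in the slot, so it must be turned that much farther.
- cover: Grey flat cover lying loose over the wells, 118 (x) x 178 (y) x 12 mm, 0.35 kg, with a black round knob in the middle: 32 mm diameter, from 22 to 48 mm above the underside, on a thinner neck. Origin: centre of its underside; z up, x and y along its short and long sides. It lies on the block (100 mm high) at first.
- mat: Black rubber mat fixed on the bench, 160 (x) x 220 (y) x 3 mm, the place for the cover. Origin: centre of its underside.
- rack: Loose white rack, 260 (x) x 70 (y) x 72 mm, 1.5 kg, with four holes in one row along its x at -90, -30, 30 and 90 mm, 14.5 mm diameter, 66 mm deep, in which the loggers stand upright, stem down, each head's underside on the rack's top (tip 12 mm above the bench). Origin: centre of its underside.
- slim_logger_a: Slim temperature logger (wireless, rigid), about 0.12 kg: steel stem of 8 mm diameter, 60 mm long, tip tapered over 7 mm, under a cylindrical head of 24 mm diameter, 60 mm high (steel, white band, 5 mm black cap). Origin: on its axis at the stem's tip; z up, shoulder (underside of the head) at z 60, top at 125 mm. Fully home: the shoulder rests on the block. None if absent.
- slim_logger_b: Slim temperature logger (wireless, rigid), about 0.12 kg: steel stem of 8 mm diameter, 60 mm long, tip tapered over 7 mm, under a cylindrical head of 24 mm diameter, 60 mm high (steel, white band, 5 mm black cap). Origin: on its axis at the stem's tip; z up, shoulder (underside of the head) at z 60, top at 125 mm. Fully home: the shoulder rests on the block. None if absent.
- stout_logger_a: Stout temperature logger (wireless, rigid), about 0.15 kg: steel stem of 12 mm diameter, 60 mm long, tip tapered over 7 mm, under a cylindrical head of 32 mm diameter, 60 mm high (steel, white band, 5 mm black cap). Origin: on its axis at the stem's tip; z up, shoulder (underside of the head) at z 60, top at 125 mm. Fully home: the shoulder rests on the block. None if absent.
- stout_logger_b: Stout temperature logger (wireless, rigid), about 0.15 kg: steel stem of 12 mm diameter, 60 mm long, tip tapered over 7 mm, under a cylindrical head of 32 mm diameter, 60 mm high (steel, white band, 5 mm black cap). Origin: on its axis at the stem's tip; z up, shoulder (underside of the head) at z 60, top at 125 mm. Fully home: the shoulder rests on the block. None if absent.
- key: Key, 0.05 kg, standing upright in its stand, blade down: flat steel blade 14 (x) x 6 (y) mm, 26 mm long with a rounded tip, a steel collar 22 x 11 x 10 mm and above it a black bow 36 (x) wide, 11 (y) thick, 10 to 46 mm above the origin. Origin: at the shoulder (collar's underside) on the blade's axis; z up, x along the blade's width. Either way round fits. Fully in: shoulder on the switch's top.
- key_stand: Loose aluminium block 60 x 60 x 40 mm, 0.9 kg, with a slot in its top along its x in which the key stands; the key's shoulder rests on its top (40 mm). Origin: centre of its underside.
- beaker: Bystander: clear beaker, 70 mm diameter, 85 mm high. Origin: centre of its underside.
- tip_box: Bystander: blue pipette-tip box with a clear lid, 85 x 120 x 72 mm. Origin: centre of its underside.
- reagent_bottle: Bystander: brown glass jar, 70 mm diameter, 140 mm high. Origin: centre of its underside.
Not all that is in view belongs to the job. Leave any green look-alike of the key alone.

How it is judged (in metres and radians):
On the way, in this order (a step that is already met when the one before it is completed fails the run):
1. every logger is fully home in a well that fits it, the heater still off (((horizontal distance between slim_logger_a and well_narrow0 below 0.006 m and z of slim_logger_a in the frame of well_narrow0 below -0.056 m) or (horizontal distance between slim_logger_a and well_narrow1 below 0.006 m and z of slim_logger_a in the frame of well_narrow1 below -0.056 m) or (horizontal distance between slim_logger_a and well_narrow2 below 0.006 m and z of slim_logger_a in the frame of well_narrow2 below -0.056 m)) and angle between each of slim_logger_a, slim_logger_b, stout_logger_a, stout_logger_b's own z axis and vertical below 0.08 rad and ((horizontal distance between slim_logger_b and well_narrow0 below 0.006 m and z of slim_logger_b in the frame of well_narrow0 below -0.056 m) or (horizontal distance between slim_logger_b and well_narrow1 below 0.006 m and z of slim_logger_b in the frame of well_narrow1 below -0.056 m) or (horizontal distance between slim_logger_b and well_narrow2 below 0.006 m and z of slim_logger_b in the frame of well_narrow2 below -0.056 m)) and ((horizontal distance between stout_logger_a and well_wide0 below 0.006 m and z of stout_logger_a in the frame of well_wide0 below -0.056 m) or (horizontal distance between stout_logger_a and well_wide1 below 0.006 m and z of stout_logger_a in the frame of well_wide1 below -0.056 m) or (horizontal distance between stout_logger_a and well_wide2 below 0.006 m and z of stout_logger_a in the frame of well_wide2 below -0.056 m)) and ((horizontal distance between stout_logger_b and well_wide0 below 0.006 m and z of stout_logger_b in the frame of well_wide0 below -0.056 m) or (horizontal distance between stout_logger_b and well_wide1 below 0.006 m and z of stout_logger_b in the frame of well_wide1 below -0.056 m) or (horizontal distance between stout_logger_b and well_wide2 below 0.006 m and z of stout_logger_b in the frame of well_wide2 below -0.056 m)) and value of joint key_switch below 0.3 rad), for 0.2 s.
2. the key is fully in the key switch and turned on (horizontal distance between key and key_slot below 0.005 m and z of key in the frame of key_slot below 0.005 m and angle between key's own z axis and vertical below 0.12 rad and value of joint key_switch above 1 rad), for 0.2 s.
At the end, for the whole second after the job is handed in: Each logger upright in a well of its size (within 6 mm of its axis, shoulder within 4 mm of the block), key in the switch (within 5 mm) and switch over 1.0 rad, cover flat on the mat within 40 mm of its centre, all released and at rest (all of step 2 and ((horizontal distance between slim_logger_a and well_narrow0 below 0.006 m and z of slim_logger_a in the frame of well_narrow0 below -0.056 m) or (horizontal distance between slim_logger_a and well_narrow1 below 0.006 m and z of slim_logger_a in the frame of well_narrow1 below -0.056 m) or (horizontal distance between slim_logger_a and well_narrow2 below 0.006 m and z of slim_logger_a in the frame of well_narrow2 below -0.056 m)) and angle between each of slim_logger_a, slim_logger_b, stout_logger_a, stout_logger_b, cover's own z axis and vertical below 0.08 rad and ((horizontal distance between slim_logger_b and well_narrow0 below 0.006 m and z of slim_logger_b in the frame of well_narrow0 below -0.056 m) or (horizontal distance between slim_logger_b and well_narrow1 below 0.006 m and z of slim_logger_b in the frame of well_narrow1 below -0.056 m) or (horizontal distance between slim_logger_b and well_narrow2 below 0.006 m and z of slim_logger_b in the frame of well_narrow2 below -0.056 m)) and ((horizontal distance between stout_logger_a and well_wide0 below 0.006 m and z of stout_logger_a in the frame of well_wide0 below -0.056 m) or (horizontal distance between stout_logger_a and well_wide1 below 0.006 m and z of stout_logger_a in the frame of well_wide1 below -0.056 m) or (horizontal distance between stout_logger_a and well_wide2 below 0.006 m and z of stout_logger_a in the frame of well_wide2 below -0.056 m)) and ((horizontal distance between stout_logger_b and well_wide0 below 0.006 m and z of stout_logger_b in the frame of well_wide0 below -0.056 m) or (horizontal distance between stout_logger_b and well_wide1 below 0.006 m and z of stout_logger_b in the frame of well_wide1 below -0.056 m) or (horizontal distance between stout_logger_b and well_wide2 below 0.006 m and z of stout_logger_b in the frame of well_wide2 below -0.056 m)) and horizontal distance between cover and mat below 0.04 m and height (world z) of cover below 0.01 m and linear speed of each of slim_logger_a, slim_logger_b, stout_logger_a, stout_logger_b, key, cover below 0.03 m/s); the robot touches nothing.
It fails at once if the beaker, the tip box or the bottle is pushed aside or knocked over (distance of any of beaker, tip_box, reagent_bottle from where it was at the start of the episode above 0.04 m or angle between any of beaker, tip_box, reagent_bottle's own z axis and vertical above 0.4 rad).
It fails at once if a logger is dropped over the heater ((horizontal distance between slim_logger_a and heater below 0.16 m and linear speed of slim_logger_a above 0.6 m/s and contact force between the fingers and slim_logger_a below 0.05 N) or (horizontal distance between slim_logger_b and heater below 0.16 m and linear speed of slim_logger_b above 0.6 m/s and contact force between the fingers and slim_logger_b below 0.05 N) or (horizontal distance between stout_logger_a and heater below 0.16 m and linear speed of stout_logger_a above 0.6 m/s and contact force between the fingers and stout_logger_a below 0.05 N) or (horizontal distance between stout_logger_b and heater below 0.16 m and linear speed of stout_logger_b above 0.6 m/s and contact force between the fingers and stout_logger_b below 0.05 N)).
Of slim_logger_a, slim_logger_b, stout_logger_a, stout_logger_b only 2 to 4 are there at a start; the rules pass over those that are not, and their reading is None.
At some moment in a run one of cover, key_stand, rack may be knocked a few centimetres aside while the robot is not near it.
It also fails if it takes over 210 s, if anything falls off the work surface, if the arm or the gripper's body presses on something with over 40 N, if the wrist force passes 120 N, or if a joint passes its speed limit or range.

## Robot

A 7-joint arm with a two-finger parallel gripper is mounted at the origin on the work surface. World frame = base frame: x ahead of the robot, y to its left, z up, the work surface at z = 0. Lengths are in mm, angles in rad, forces in N, time in s.
With the tool pointing down it reaches from about 400 to 850 mm from the base axis. Payload 4.5 kg.
Tool frame: the origin (TCP) lies where the fingers leave the gripper's body, on its centre line; the fingertips stand 73 mm ahead of it and the grasp point (between the pads) lies 54 mm ahead of it (robot.tips_ahead is the distance from the TCP to the fingertips, in mm); z points along the fingers, y is the line along which they close (so a half turn about z gives the same grasp; the last joint's range is limited). The gripper opens to 85 mm and grips with 20 to 120 N. Pads are 22 mm wide; open, the fingers measure 114 mm over their backs; the gripper's body (76 mm by 85 mm) begins 54 mm behind the grasp point. The pads swing forward as they close: fully open they stand 13 mm farther back than shut.
Start: joints at [1.333, 0.689, -0.195, 1.565, 0.157, 0.902, -0.215], TCP at [167.818, -602.067, 303.917] pointing down, gripper open.
Joint ranges: [-3.01, 3.01], [-0.46, 2.08], [-1.47, 1.51], [0.13, 2.56], [-1, 4.14], [0.04, 2.09], [-2.66, 2.66]. Speed limits (rad/s): [2.57, 2.57, 3.14, 3.14, 3.14, 3.14, 3.14].

## Interface

Orientations are given as a unit quaternion [w, x, y, z].
In Python, from station import robot gives the robot as it stands.
- The arm moves only by the tool jog_arm, never from a script. Its argument "rows" is a list of rows, each a list of 6 numbers: the shift along the tool's x, y, z in mm, then the turn, a rotation vector about the tool's x, y, z in rad. In form: [[tx, ty, tz, wx, wy, wz], ...]. A call has 1 to 5 rows; each row shifts and turns the commanded pose from where the row before left it, along the tool's axes as they then stand; what a row does not reach is not made up. A row lasts 1/10 s, in which the tool goes at most 50 mm and 8.59 degrees, less where a joint would pass 70% of its speed; a pose out of reach is approached as far as the arm can. A call with a gripper value outside its range is refused whole. "gripper" is the opening, from -1 (shut) to 1 (fully open), set as the call begins (left out, the last holds). The fingers move at their own pace and stop on an object; "force" is the grip in N (left out, the last holds). Time passes only in rows, so rows that do not move let the fingers close. It gives the time, the measured TCP pose, the force, the opening and the grip force at its end, in the units of the state.
- robot.read_state(): the state, without advancing time (a new reading comes with each control period).
- robot.capture(name): name is "scene" or "side" or "wrist"; returns (picture, depth): 400x640x3 uint8, red, green, blue; 400x640 float32, mm along the optical axis (not along the pixel's ray), 0 where there is no reading.
- robot.camera_params(name): a dict with "camera_matrix" (3x3 intrinsics, pixels), "R" (3x3) and "t" (3): a world point X has camera coordinates R X + t. Camera axes: x right, y down, z forward; pixel columns grow to the right and rows downward; lengths in mm; the calibration is good to about 2 mm. A picture is of the moment at which its call begins: read the wrist's pose just before it. camera_params takes no time and is no camera call; for the wrist camera it gives the pose at the moment of the call.
- robot.job_done(): hands the job in; it is judged then, once.
The state is a dict: "t": time; "joint_positions": joint angles; "joint_velocities": joint speeds; "joint_torque": joint torques, N m; "eef_pos": TCP position; "orientation": TCP orientation; "force": force on the tool from outside, world axes, zero at the start; "moment": the same for the moment, N m; "opening": finger opening in mm; "grasp_force": force on a finger pad.
Only numpy, scipy, OpenCV 4.12 (cv2) and the standard library are available. Lean on these libraries where they do the work, as an engineer would, in place of code of your own. Each camera call takes 0.05 s, during which the arm holds its last target. There are 200 camera calls.

## Working session

There is one attempt and no reset: what is moved stays moved. The work goes in short steps, Python scripts to look and compute and a tool call to move; the robot and the scene stay as the last step left them, time stands still between calls to the robot, and variables do not carry over. Pictures are saved under pics/ and viewed, at most 16 in all, crops included, and the job is handed in when it is done.

Besides the shell and the picture viewer there is one more tool, called after "Request:" as name(argument=value, ...), one argument or row to a line, values as JSON. jog_arm: Moves the arm, as the interface text tells. Its arguments: {"type":"object","properties":{"rows":{"type":"array"},"gripper":{"type":"number"},"force":{"type":"number"}},"required":["rows"]}

```bash
mkdir -p pics; ls; python3 - <<'E'
from station import robot
import cv2,numpy as np
s=robot.read_state();print(s)
for n in("scene","side","wrist"):
    p,d=robot.capture(n);cv2.imwrite(f"pics/{n}0.png",p[:,:,::-1]);np.save(f"pics/{n}0.npy",d)
    c=robot.camera_params(n);print(n,c);np.savez(f"pics/{n}0c.npz",**c)
E
```

```text
pics
{'t': 0.0, 'joint_positions': array([ 1.3327798 ,  0.68997023, -0.19453997,  1.56634463,  0.15731394,
        0.90252309, -0.21510668]), 'joint_velocities': array([-1.06951912e-03, -6.65092209e-05, -3.56955631e-04, -6.60259501e-04,
       -9.10694879e-04,  6.80497130e-04, -9.17128569e-04]), 'joint_torque': array([ 5.82791654e-04, -5.39617610e+01, -1.26641270e+00, -1.58542621e+01,
        9.06474976e-03,  9.54532268e-03, -7.35054641e-06]), 'eef_pos': array([ 167.63028892, -601.56019689,  303.09302456]), 'orientation': array([-9.05027629e-04,  9.90771038e-01,  1.35542961e-01, -1.91319552e-04]), 'force': array([ 0.72157983,  0.57852137, -0.90299904]), 'moment': array([-0.02027295, -0.05847969,  0.00941222]), 'grasp_force': 0.0, 'opening': 85.41977387203396}
scene {'camera_matrix': array([[461.93665411,   0.        , 329.30404642],
       [  0.        , 461.93665411, 200.43235574],
       [  0.        ,   0.        ,   1.        ]]), 'R': array([[-3.96361299e-01,  9.18094293e-01, -7.68156171e-04],
       [ 7.97646222e-01,  3.43946716e-01, -4.95440371e-01],
       [-4.54596772e-01, -
[... 207 characters left out ...]
0.72967232],
       [  0.        ,   0.        ,   1.        ]]), 'R': array([[-0.9984414 , -0.05326946, -0.0166475 ],
       [-0.02097511,  0.63458138, -0.77257137],
       [ 0.05171865, -0.77101806, -0.63470965]]), 't': array([ 584.97868783,   67.41498465, 1063.53530876])}
wrist {'camera_matrix': array([[338.61056173,   0.        , 321.24604594],
       [  0.        , 338.61056173, 201.65257965],
       [  0.        ,   0.        ,   1.        ]]), 'R': array([[ 2.68238115e-01, -9.63352259e-01, -8.59165585e-04],
       [-9.28390154e-01, -2.58741065e-01,  2.66729795e-01],
       [-2.57177052e-01, -7.07494564e-02, -9.63770968e-01]]), 't': array([-625.18500537,  -34.87984072,  377.91749504])}
```

View pics/scene0.png

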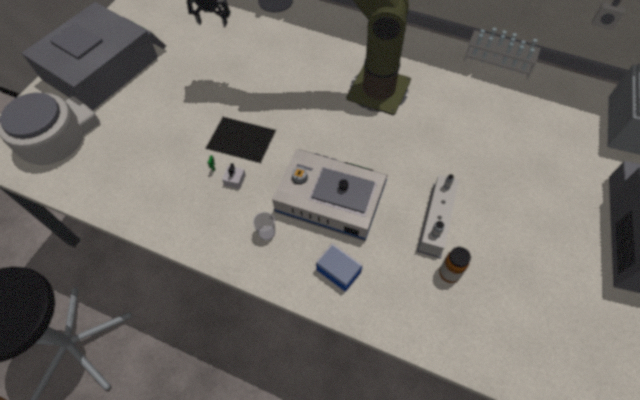

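View pics/side0.png

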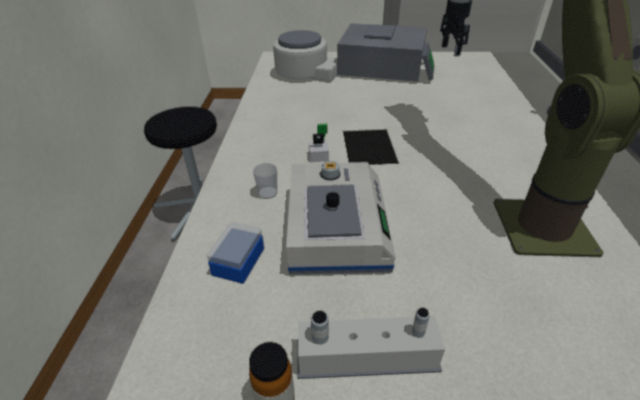

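The scene picture shows the heater (330,190), with the mat at (241,139), the key stand (234,176), the rack (440,215) with two loggers, the beaker (264,227), the tip box (339,267) and the bottle (456,263). In the side picture the stout head is near (319,320) and the slim one near (421,315).

```bash
cat > h.py <<'E'
from station import robot
import cv2,numpy as np
from scipy.spatial.transform import Rotation as Ro
def look(n,name):
    c=robot.camera_params(n);p,d=robot.capture(n)
    cv2.imwrite(f"pics/{name}.png",p[:,:,::-1]);np.save(f"pics/{name}.npy",d);np.savez(f"pics/{name}c.npz",**c)
    return p,d,c
def load(name):return cv2.imread(f"pics/{name}.png")[:,:,::-1],np.load(f"pics/{name}.npy"),np.load(f"pics/{name}c.npz")
def cloud(d,c):
    v,u=np.mgrid[:d.shape[0],:d.shape[1]]
    K=c["camera_matrix"];X=np.stack([(u-K[0,2])/K[0,0]*d,(v-K[1,2])/K[1,1]*d,d],-1)
    W=(X-c["t"])@c["R"];W[d==0]=np.nan;return W
def ray(u,v,z,c):
    K=c["camera_matrix"];o=-c["R"].T@c["t"];r=c["R"].T@np.array([(u-K[0,2])/K[0,0],(v-K[1,2])/K[1,1],1]);return o+r*(z-o[2])/r[2]
def proj(X,c):
    K=c["camera_matrix"];x=c["R"]@np.asarray(X)+c["t"];return (K@x/x[2])[:2]
def delta(target_xyz,yaw,settle=None):
    "tool-frame delta to tcp target; yaw: angle of tool x in world, tool pointing down"
    s=robot.read_state();R=Ro.from_quat(s["orientation"],scalar_first=True)
    T=Ro.from_matrix(np.array([[np.cos(yaw),np.sin(yaw),0],[np.sin(yaw),-np.cos(yaw),0],[0,0,-1]]))
    t=R.inv().apply(np.array(target_xyz)-s["eef_pos"]);w=(R.inv()*T).as_rotvec()
    x=R.apply([1,0,0])
    print("t",s["t"],"pos",s["eef_pos"].round(1),"yaw",np.arctan2(x[1],x[0]).round(3),"d",t.round(1),"w",w.round(4),"F",s["force"].round(1),"open",round(s["opening"],1),"grip",round(s["grasp_force"],1))
E
python3 - <<'E'
from h import *
for n,pts in(("scene",dict(knob=(343,184),slot=(299,174),keytop=(231,168),green=(210,160),mat=(241,139),bottle=(459,256),beaker=(264,222),tip=(339,265),logS=(449,178),logT=(439,226))),("side",dict(knob=(333,199),slot=(330,166),key=(319,138),logS=(422,312),logT=(319,317)))):
    p,d,c=load(n+"0");W=cloud(d,c)
    for k,(u,v) in pts.items():print(n,k,W[v,u].round(0))
    from itertools import product
# planes per band
    for nm,box,z in(("cover",(320,800,-150,150),(108,115)),("heater",(300,800,-250,250),(60,115)),("rack",(300,800,150,500),(68,76)),("stand",(300,800,-400,-150),(36,43))):
        m=(W[...,0]>box[0])&(W[...,0]<box[1])&(W[...,1]>box[2])&(W[...,1]<box[3])&(W[...,2]>z[0])&(W[...,2]<z[1])
        if m.sum()>10:
            r=cv2.minAreaRect(W[m][:,:2].astype(np.float32));print(n,nm,m.sum(),r)
p,d,c=load("scene0");W=cloud(d,c)
m=(p.max(-1)<25);m[:110]=0;m[165:]=0;m[:,:205]=0;m[:,280:]=0
print("mat",cv2.minAreaRect(W[m][:,:2].astype(np.float32)),m.sum())
E
```

```text
scene knob [550.  73. 147.]
scene slot [552. -81. 114.]
scene keytop [ 605. -311.   86.]
scene green [ 597. -401.   71.]
scene mat [ 439. -378.   10.]
scene bottle [640. 473. 142.]
scene beaker [ 719. -135.   28.]
scene tip [775. 155.  68.]
scene logS [392. 372. 140.]
scene logT [567. 392. 138.]
scene cover 1089 ((560.9238891601562, 11.905517578125), (160.8882293701172, 281.2168884277344), 2.5355467796325684)
scene heater 6485 ((603.156005859375, 33.73912048339844), (370.0862121582031, 393.2516174316406), 89.97200012207031)
scene rack 1364 ((571.0842895507812, 277.9168395996094), (394.64874267578125, 372.8131103515625), 16.64821434020996)
scene stand 153 ((607.0715942382812, -341.56573486328125), (62.575016021728516, 116.22774505615234), 8.862619400024414)
side knob [543.  85. 147.]
side slot [555. -74. 129.]
side key [ 596. -311.   71.]
side logS [382. 375. 135.]
side logT [560. 393. 137.]
side cover 2095 ((546.963134765625, 38.85289764404297), (117.36019897460938, 228.53189086914062), 4.6394124031066895)
side heater 10264 ((612.6092529296875, 23.42144775390625), (396.0495300292969, 371.131591796875), 3.7196199893951416)
side rack 5187 ((568.1578979492188, 278.4348449707031), (386.06536865234375, 390.9028625488281), 19.039230346679688)
side stand 156 ((601.5189208984375, -340.25439453125), (60.16518020629883, 117.70355224609375), 5.874688148498535)
mat ((437.4899597167969, -375.1893005371094), (126.78314971923828, 173.96873474121094), 4.4843902587890625) 39
```

```bash
python3 - <<'E'
import cv2
a=cv2.imread("pics/side0.png")
b=cv2.resize(a[115:220,240:400],None,fx=5,fy=5,interpolation=3);cv2.imwrite("pics/crop0.png",b)
E
```

```text
(no output)
```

View pics/crop0.png

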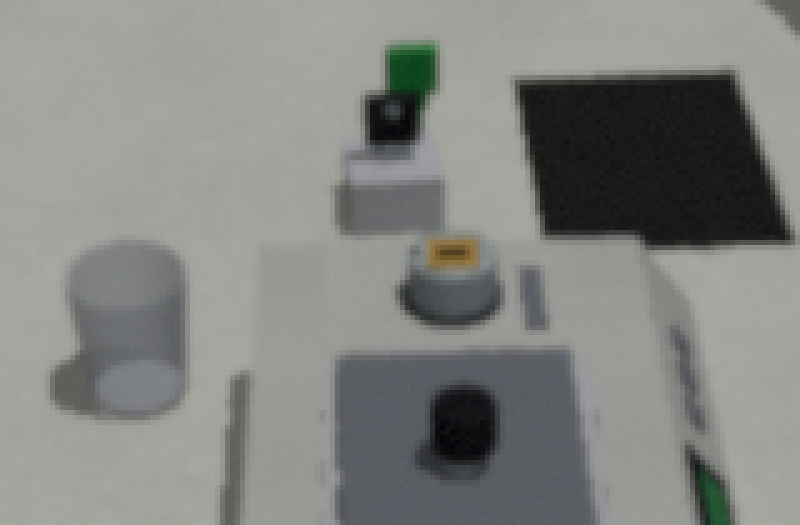

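```bash
python3 - <<'E'
from h import *
c=robot.camera_params("wrist");s=robot.read_state();R=Ro.from_quat(s["orientation"],scalar_first=True)
o=-c["R"].T@c["t"];print("cam in tool",R.inv().apply(o-s["eef_pos"]).round(1),"axis",R.inv().apply(c["R"][2]).round(3),"right",R.inv().apply(c["R"][0]).round(3),robot.tips_ahead)
delta((480,0,400),0.05)
E
```

```text
cam in tool [ 67.1   0.8 -69.7] axis [-0.267  0.     0.964] right [-0.     1.    -0.001] 72.6
t 0.15 pos [ 167.6 -601.7  303.3] yaw 0.272 d [ 462.4 -495.9  -96.1] w [-0.0014  0.0003  0.2218] F [-0.3 -0.3  0.3] open 85.4 grip 0.0
```

Request:
jog_arm(
  rows=[
    [35,-31,-6.5,0,0,0],
    [35,-31,-6.5,0,0,0],
    [35,-31,-6.5,0,0,0],
    [35,-31,-6.5,0,0,0],
    [35,-31,-6.5,0,0,0],
  ],
  gripper=1,
  force=40,
)

```text
t: 0.65
eef_pos: [295.4, -404.0, 336.6]
orientation: [-0.0, 0.991, 0.135, 0.0]
force: [1.4, 0.1, 0.0]
opening: 85.5
grasp_force: 0.0
```

Request:
jog_arm(
  rows=[
    [35,-31,-6.5,0,0,0],
    [35,-31,-6.5,0,0,0],
    [35,-31,-6.5,0,0,0],
    [35,-31,-6.5,0,0,0],
    [35,-31,-6.5,0,0,0],
  ],
)

```text
t: 1.15
eef_pos: [422.3, -207.7, 369.1]
orientation: [0.0, 0.991, 0.135, -0.0]
force: [1.5, -0.3, -0.5]
opening: 85.7
grasp_force: 0.0
```

```bash
python3 - <<'E'
from h import *
delta((560,0,400),0.05)
E
```

```text
t 1.15 pos [ 422.3 -207.7  369.1] yaw 0.272 d [ 188.4 -163.1  -30.9] w [1.000e-04 1.000e-04 2.217e-01] F [ 1.5 -0.3 -0.5] open 85.7 grip 0.0
```

Request:
jog_arm(
  rows=[
    [37,-32,-6,0,0,0],
    [37,-32,-6,0,0,0],
    [38,-33,-6,0,0,0],
    [38,-33,-6,0,0,0],
    [38,-33,-7,0,0,0.12],
  ],
)

```text
t: 1.65
eef_pos: [558.4, -2.1, 399.6]
orientation: [0.0, 0.997, 0.075, -0.0]
force: [1.0, -1.2, -0.1]
opening: 85.6
grasp_force: 0.0
```

Request:
jog_arm(
  rows=[
    [0,0,0,0,0,0.1],
    [0,0,0,0,0,0],
    [0,0,0,0,0,0],
  ],
)

```text
t: 1.95
eef_pos: [557.2, -4.9, 399.2]
orientation: [0.001, 1.0, 0.026, -0.001]
force: [0.0, -1.1, -1.0]
opening: 85.6
grasp_force: 0.0
```

```bash
python3 - <<'E'
from h import *
look("wrist","w1");delta((560,0,400),0.05)
E
```

```text
t 2.0 pos [557.2  -5.3 399.3] yaw 0.052 d [ 3.1 -5.2 -0.7] w [0.0012 0.0013 0.0016] F [ 0.4 -0.4 -0.3] open 85.5 grip 0.0
```

View pics/w1.png

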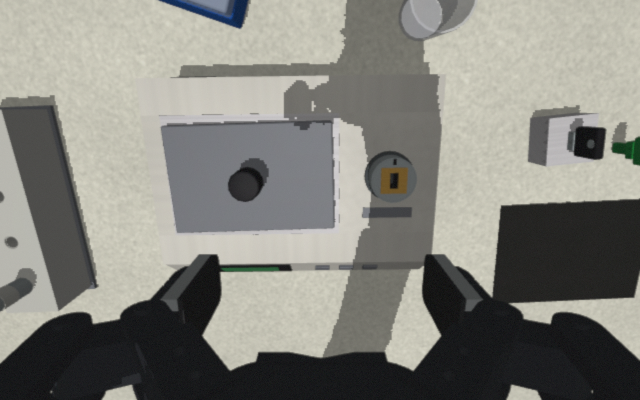

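Wrist picture: the cover spans (161,122)-(335,234) with the knob at (245,184). The switch is at (391,178) with its slot along x at (394,181). The key is at (590,142) with the green look-alike at (628,150), and the mat is on the right.

```bash
python3 - <<'E'
from h import *
p,d,c=load("w1");W=cloud(d,c)
def band(z0,z1,box):
    u0,u1,v0,v1=box;m=np.zeros(d.shape,bool);m[v0:v1,u0:u1]=True
    m&=(W[...,2]>z0)&(W[...,2]<z1);n,l,st,_=cv2.connectedComponentsWithStats(m.astype(np.uint8));k=1+st[1:,4].argmax();return l==k
for nm,z,b in(("cover",(107,117),(140,350,100,250)),("knob",(140,155),(210,290,140,220)),("switch",(122,135),(350,430,140,215)),("stand",(34,46),(520,620,100,180)),("keytop",(75,95),(550,615,110,170)),("deck",(60,120),(120,460,50,275))):
    m=band(*z,b);X=W[m];print(nm,m.sum(),X.mean(0).round(1),np.median(X[:,2]).round(1),cv2.minAreaRect(X[:,:2].astype(np.float32)))
# ray-based
for nm,pts,z in(("covercorners",[(161,125),(333,121),(335,228),(177,234)],112),("knob",[(245,184)],148),("slot",[(394,181)],129),("mat",[(501,206),(639,199),(494,302)],3),("heaterR",[(440,75),(434,268)],100)):
    for q in pts:print(nm,ray(*q,z,c).round(1))
E
python3 - <<'E'
import cv2
a=cv2.imread("pics/w1.png")
cv2.imwrite("pics/crop1.png",cv2.resize(a[95:275,130:450],None,fx=2.5,fy=2.5,interpolation=2))
E
```

```text
cover 16759 [550.2  68.5 111.7] 111.7 ((546.5011596679688, 69.05699157714844), (118.45525360107422, 177.6908416748047), 4.800815105438232)
knob 827 [547.9  68.3 147.1] 147.4 ((546.850341796875, 68.78988647460938), (30.983518600463867, 30.757144927978516), 52.49392318725586)
switch 1569 [557.5 -80.4 128. ] 128.1 ((556.941162109375, -81.13650512695312), (47.216835021972656, 46.42649841308594), 48.05620193481445)
stand 1749 [ 603.4 -309.4   39.8] 39.8 ((601.9203491210938, -317.824462890625), (60.39091873168945, 62.55644607543945), 8.947430610656738)
keytop 504 [ 602.4 -315.5   83.1] 84.4 ((601.9615478515625, -317.20220947265625), (36.27111053466797, 12.048175811767578), 9.508840560913086)
deck 52623 [556.   24.9 102.5] 99.3 ((536.7947998046875, 23.230926513671875), (241.4931182861328, 321.441650390625), 3.574063777923584)
covercorners [598.6 160.8 112. ]
covercorners [611.9 -15.6 112. ]
covercorners [495.7 -25.  112. ]
covercorners [479.4 151.7 112. ]
knob [549.4  67.3 148. ]
slot [556.  -81.1 129. ]
mat [ 502.1 -267.7    3. ]
mat [ 522.7 -462.7    3. ]
mat [ 347.1 -287.2    3. ]
heaterR [ 663.  -122.7  100. ]
heaterR [ 446.8 -147.3  100. ]
```

View pics/crop1.png

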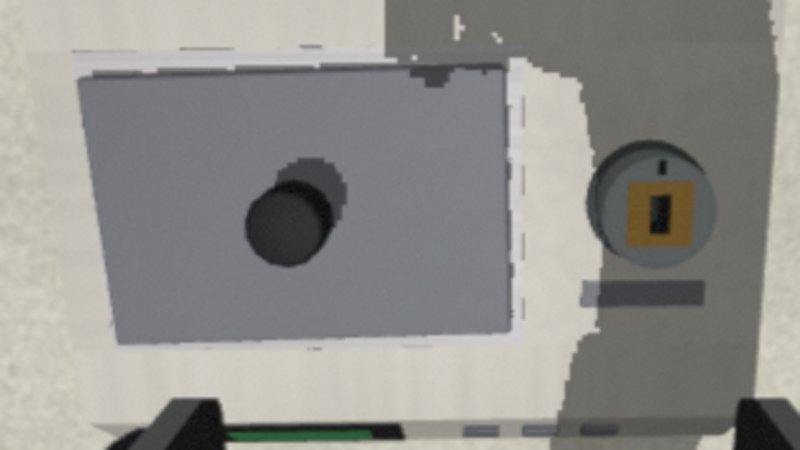

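```bash
python3 - <<'E'
from h import *
delta((547,69,230),0.084)
E
```

```text
t 2.0 pos [557.2  -5.3 399.3] yaw 0.052 d [ -6.1 -75.  169.2] w [ 0.0012  0.0013 -0.0324] F [ 0.4 -0.4 -0.3] open 85.5 grip 0.0
```

Request:
jog_arm(
  rows=[
    [-2,-25,43,0,0,0],
    [-2,-25,43,0,0,0],
    [-2,-25,43,0,0,0],
    [0,0,40,0,0,-0.03],
    [0,0,0,0,0,0],
  ],
)

```text
t: 2.5
eef_pos: [544.5, 69.4, 226.3]
orientation: [0.001, 0.999, 0.041, -0.006]
force: [-1.4, -1.2, 0.2]
opening: 85.5
grasp_force: 0.0
```

```bash
python3 - <<'E'
from h import *
delta((547,69,190),0.084)
E
```

```text
t 2.5 pos [544.5  69.4 226.3] yaw 0.083 d [ 2.9  0.5 36.2] w [ 0.0015  0.0112 -0.0011] F [-1.4 -1.2  0.2] open 85.5 grip 0.0
```

Request:
jog_arm(
  rows=[
    [1,0,18,0,0,0],
    [1,0,18,0,0,0],
    [0,0,0,0,0,0],
    [0,0,0,0,0,0],
  ],
)

```text
t: 2.9
eef_pos: [550.8, 69.6, 196.3]
orientation: [0.0, 0.999, 0.04, 0.001]
force: [1.1, -0.0, 0.4]
opening: 85.2
grasp_force: 0.0
```

Request:
jog_arm(
  rows=[
    [0,0,0,0,0,0],
    [0,0,0,0,0,0],
    [0,0,0,0,0,0],
    [0,0,0,0,0,0],
    [0,0,0,0,0,0],
  ],
  gripper=-1,
  force=60,
)

```text
t: 3.4
eef_pos: [550.2, 70.9, 195.4]
orientation: [0.0, 0.999, 0.041, 0.0]
force: [-1.4, -0.3, 6.1]
opening: 30.4
grasp_force: 59.0
```

```bash
python3 - <<'E'
from h import *
delta((547,69,190),0.084)
E
```

```text
t 3.4 pos [550.2  70.9 195.4] yaw 0.082 d [-3.4  1.6  5.4] w [ 0.0003 -0.0009 -0.0022] F [-1.4 -0.3  6.1] open 30.4 grip 59.0
```

Request:
jog_arm(
  rows=[
    [0,0,-15,0,0,0],
    [0,0,-25,0,0,0],
    [0,0,-35,0,0,0],
    [0,0,-30,0,0,0],
    [-5,15,-10,0,0,0],
  ],
)

```text
t: 3.9
eef_pos: [547.5, 58.2, 312.1]
orientation: [-0.002, 0.999, 0.043, 0.003]
force: [0.4, 0.6, -3.7]
opening: 30.2
grasp_force: 60.2
```

Request:
jog_arm(
  rows=[
    [-12,36,0,0,0,0],
    [-13,37,0,0,0,0],
    [-13,38,0,0,0,0],
    [-13,38,0,0,0,0],
    [-13,38,0,0,0,0],
  ],
)

```text
t: 4.4
eef_pos: [495.3, -138.7, 308.2]
orientation: [0.0, 0.999, 0.04, -0.002]
force: [0.9, -0.7, -4.0]
opening: 30.5
grasp_force: 60.1
```

Request:
jog_arm(
  rows=[
    [-13,38,0,0,0,0],
    [-13,38,0,0,0,0],
    [-13,38,0,0,0,0],
    [-13,38,0,0,0,0],
    [-13,38,0,0,0,0],
  ],
)

```text
t: 4.9
eef_pos: [445.7, -332.7, 308.0]
orientation: [-0.001, 0.999, 0.04, -0.002]
force: [1.6, -0.7, -4.7]
opening: 30.3
grasp_force: 60.1
```

```bash
python3 - <<'E'
from h import *
delta((437,-385,99),0.084)
p,d,c=look("side","s2");W=cloud(d,c)
m=(p.max(-1)<40)&(abs(W[...,2]-3)<8)&(W[...,1]<-250)&(W[...,1]>-520)&(W[...,0]>320)&(W[...,0]<540)
print(m.sum(),cv2.minAreaRect(W[m][:,:2].astype(np.float32)))
p,d,c=load("side0");W=cloud(d,c)
m=(p.max(-1)<40)&(abs(W[...,2]-3)<8)&(W[...,1]<-250)&(W[...,1]>-520)&(W[...,0]>320)&(W[...,0]<540)
print(m.sum(),cv2.minAreaRect(W[m][:,:2].astype(np.float32)))
E
```

```text
t 4.9 pos [ 445.7 -332.7  308. ] yaw 0.081 d [-12.1  51.7 209. ] w [-0.0015  0.0036 -0.0032] F [ 1.6 -0.7 -4.7] open 30.3 grip 60.1
1394 ((432.9888000488281, -376.52020263671875), (152.5158233642578, 210.01187133789062), 5.665892601013184)
1383 ((432.8907775878906, -377.1636657714844), (150.3933868408203, 208.1664581298828), 5.687905788421631)
```

Request:
jog_arm(
  rows=[
    [-8,24,20,0,0,0],
    [-8,23,35,0,0,0],
    [0,0,45,0,0,0],
    [0,0,45,0,0,0],
    [0,0,25,0,0,0],
  ],
)

```text
t: 5.45
eef_pos: [432.6, -377.9, 135.0]
orientation: [-0.002, 0.999, 0.04, -0.003]
force: [-1.0, 0.6, -4.2]
opening: 30.4
grasp_force: 60.3
```

Request:
jog_arm(
  rows=[
    [0,0,15,0,0,0],
    [0,0,10,0,0,0],
    [0,0,5,0,0,0],
    [0,0,4,0,0,0],
    [0,0,0,0,0,0],
  ],
)

```text
t: 5.95
eef_pos: [436.7, -379.1, 106.2]
orientation: [0.0, 0.999, 0.041, 0.0]
force: [0.4, 0.1, -3.7]
opening: 30.1
grasp_force: 60.3
```

```bash
python3 - <<'E'
from h import *
delta((434,-381,99),0.084)
E
```

```text
t 5.95 pos [ 436.7 -379.1  106.2] yaw 0.082 d [-2.8  1.6  7.2] w [ 0.0009 -0.0009 -0.0022] F [ 0.4  0.1 -3.7] open 30.1 grip 60.3
```

Request:
jog_arm(
  rows=[
    [0,0,3,0,0,0],
    [0,0,2,0,0,0],
    [0,0,2,0,0,0],
    [0,0,1,0,0,0],
    [0,0,0,0,0,0],
  ],
)

```text
t: 6.45
eef_pos: [436.5, -378.9, 98.4]
orientation: [0.0, 0.999, 0.041, 0.0]
force: [-0.9, 0.6, 3.3]
opening: 30.1
grasp_force: 61.4
```

Request:
jog_arm(
  rows=[
    [0,0,0,0,0,0],
    [0,0,0,0,0,0],
    [0,0,-10,0,0,0],
    [0,0,-40,0,0,0],
    [0,0,-40,0,0,0],
  ],
  gripper=1,
)

```text
t: 6.95
eef_pos: [436.0, -378.5, 188.5]
orientation: [-0.001, 0.999, 0.041, -0.001]
force: [0.5, -0.5, -0.5]
opening: 85.5
grasp_force: 0.0
```

Request:
jog_arm(
  rows=[
    [0,0,-45,0,0,0],
    [0,0,-45,0,0,0],
    [15,-40,-40,0,0,0],
    [15,-40,-30,0,0,0],
    [15,-40,-20,0,0,0],
  ],
)

```text
t: 7.45
eef_pos: [469.7, -262.6, 363.6]
orientation: [0.001, 0.999, 0.04, 0.002]
force: [0.4, 0.4, -0.7]
opening: 85.2
grasp_force: 0.0
```

Request:
jog_arm(
  rows=[
    [15,-40,-20,0,0,0],
    [15,-40,-10,0,0,0],
    [15,-40,0,0,0,0],
    [15,-40,0,0,0,0],
    [15,-40,0,0,0,0],
  ],
)

```text
t: 7.95
eef_pos: [527.6, -56.1, 391.5]
orientation: [0.0, 0.999, 0.041, 0.001]
force: [1.2, -0.3, -0.0]
opening: 85.4
grasp_force: 0.0
```

Request:
jog_arm(
  rows=[
    [15,-40,0,0,0,0],
    [15,-40,0,0,0,0],
    [0,0,0,0,0,0],
    [0,0,0,0,0,0],
  ],
)

```text
t: 8.35
eef_pos: [550.8, 25.5, 390.9]
orientation: [0.0, 0.999, 0.042, 0.0]
force: [-0.2, -0.9, 0.1]
opening: 85.0
grasp_force: 0.0
```

```bash
python3 - <<'E'
from h import *
look("wrist","w2");delta((480,300,400),0.084)
look("side","s3")
E
```

```text
t 8.4 pos [550.7  23.8 390.9] yaw 0.082 d [ -47.9 -281.1   -9.4] w [ 0.0011  0.0001 -0.0023] F [-0.4 -1.3 -1.1] open 85.4 grip 0.0
```

View pics/w2.png

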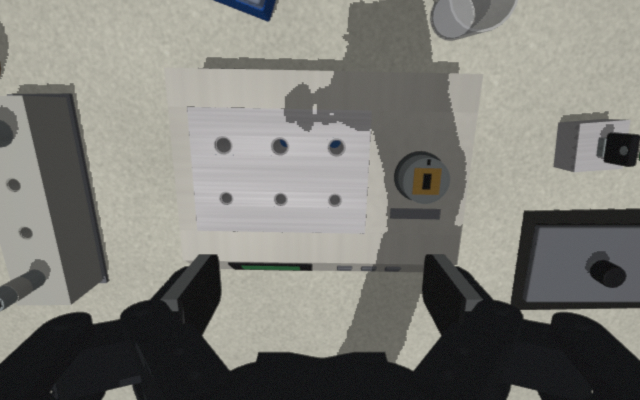

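The cover lies on the mat (right). The wide wells are at (223,145), (279,146) and (336,147), the narrow ones at (226,198), (280,199) and (334,200).

```bash
python3 - <<'E'
from h import *
p,d,c=load("w2");g=p.mean(-1)
seeds=[(336,147),(279,146),(223,145),(334,200),(280,199),(226,198)]
pts=[]
for u,v in seeds:
    q=g[v-14:v+15,u-14:u+15];m=(q<np.percentile(q,85)-40).astype(np.uint8)
    n,l,st,ce=cv2.connectedComponentsWithStats(m);k=l[14,14];
    (x,y),r=cv2.minEnclosingCircle(np.argwhere(l==k)[:,::-1].astype(np.float32));cx,cy=u-14+ce[k]
    P=ray(cx,cy,100,c);pts.append(P[:2]);print((cx.round(1),cy.round(1)),st[k,4],r,P.round(1))
A=np.array([(58,-60),(58,0),(58,60),(0,-60),(0,0),(0,60)],float);A-=A.mean(0);B=np.array(pts);bm=B.mean(0)
U,S,V=np.linalg.svd(A.T@(B-bm));R=(U@V).T;print("yaw",np.arctan2(R[1,0],R[0,0]),"scale",S.sum()/(A**2).sum())
F=A@R.T+bm;print("fit w0 w1 w2 n0 n1 n2\n",F.round(1),"\nres",(B-F).round(1))
W=cloud(d,c);m=np.zeros(d.shape,bool);m[140:220,380:470]=1;m&=(W[...,2]>122)&(W[...,2]<135);print(cv2.minEnclosingCircle(W[m][:,:2].astype(np.float32)),ray(426.5,181,129,c))
m=np.zeros(d.shape,bool);m[220:310,510:]=1;m&=(W[...,2]>10)&(W[...,2]<20);print("cover z",np.median(W[m][:,2]))
p,d,c=load("s3");W=cloud(d,c)
m=(W[...,0]>320)&(W[...,0]<540)&(W[...,1]<-250)&(W[...,1]>-520)&(W[...,2]>11)&(W[...,2]<21);print("cover",m.sum(),cv2.minAreaRect(W[m][:,:2].astype(np.float32)),np.percentile(W[m][:,2],[5,50,95]))
E
```

```text
(np.float64(335.9), np.float64(336.2)) 226 8.537013053894043 [347.5 -11.1 100. ]
(np.float64(279.3), np.float64(279.1)) 236 8.74067211151123 [420.  63. 100.]
(np.float64(222.5), np.float64(223.0)) 237 8.904753684997559 [484.4 130.2 100. ]
(np.float64(334.4), np.float64(334.0)) 124 6.167767524719238 [350.4  -8.9 100. ]
(np.float64(280.0), np.float64(280.1)) 133 6.403224468231201 [418.7  62.1 100. ]
(np.float64(225.7), np.float64(226.2)) 129 6.46823263168335 [480.9 126.6 100. ]
yaw 2.369610703013166 scale 1.1880373639816555
fit w0 w1 w2 n0 n1 n2
 [[354.4  37.5]
 [396.2  80.5]
 [438.1 123.5]
 [395.9  -2.9]
 [437.8  40.1]
 [479.6  83.1]] 
res [[ -6.9 -48.6]
 [ 23.8 -17.6]
 [ 46.3   6.7]
 [-45.5  -6. ]
 [-19.1  22. ]
 [  1.3  43.5]]
((556.8309326171875, -80.91854858398438), 24.015159606933594) [556.72351514 -80.69238568 129.        ]
cover z 15.0197589181316
cover 905 ((430.0428466796875, -376.3522033691406), (118.31258392333984, 182.92239379882812), 4.851737022399902) [11.86685201 14.62725821 17.06987908]
```

Request:
jog_arm(
  rows=[
    [-9,-47,0,0,0,0],
    [-9,-47,0,0,0,0],
    [-9,-47,0,0,0,0],
    [-9,-47,0,0,0,0],
    [-9,-47,0,0,0,0],
  ],
)

```text
t: 8.95
eef_pos: [486.9, 254.4, 390.9]
orientation: [0.001, 0.999, 0.039, 0.0]
force: [0.7, 0.9, 0.6]
opening: 85.4
grasp_force: 0.0
```

Request:
jog_arm(
  rows=[
    [0,-40,0,0,0,0],
    [0,0,0,0,0,0],
    [0,0,0,0,0,0],
    [0,0,0,0,0,0],
  ],
)

```text
t: 9.35
eef_pos: [484.6, 292.1, 390.5]
orientation: [0.001, 0.999, 0.039, 0.0]
force: [0.1, -0.7, 0.2]
opening: 85.3
grasp_force: 0.0
```

```bash
python3 - <<'E'
from h import *
p,d,c=look("wrist","w3");delta((560,390,300),0.084)
E
```

```text
t 9.4 pos [484.7 292.2 390.5] yaw 0.078 d [ 82.7 -91.9  90.4] w [ 0.0017 -0.0003 -0.0063] F [-0.6 -0.5 -0.2] open 85.2 grip 0.0
```

View pics/w3.png

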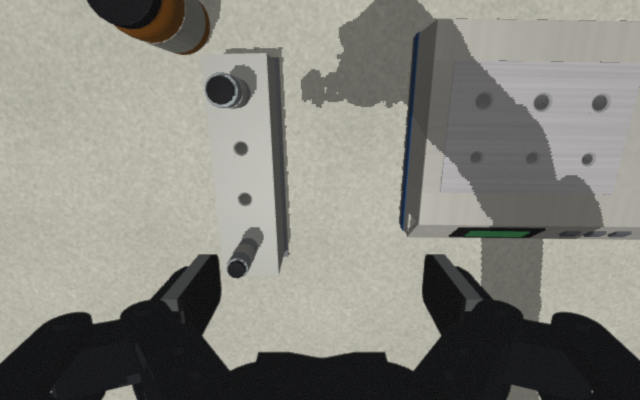

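The stout logger is at the far end of the rack (222,89) and the slim one at the near end (238,268). I slipped in the well code (the v offset) and redo it.

```bash
cat > wells.py <<'E'
from h import *
def wells(name,seeds):
    p,d,c=load(name);g=p.mean(-1);pts=[]
    for u,v in seeds:
        q=g[v-13:v+14,u-13:u+14];m=(q<np.percentile(q,75)-30).astype(np.uint8)
        n,l,st,ce=cv2.connectedComponentsWithStats(m);k=l[13,13]
        pts.append(ray(*(ce[k]+[u-13,v-13]),100,c)[:2]);print(st[k,4],end=' ')
    A=np.array([(58,-60),(58,0),(58,60),(0,-60),(0,0),(0,60)],float);A-=A.mean(0);B=np.array(pts);bm=B.mean(0)
    U,S,V=np.linalg.svd(A.T@(B-bm));R=(U@V).T;F=A@R.T+bm
    print("yaw",np.arctan2(R[1,0],R[0,0]),"scale",S.sum()/(A**2).sum(),"\nw0 w1 w2 n0 n1 n2\n",F.round(1).tolist(),"\nres",(B-F).round(1).tolist())
E
python3 - <<'E'
from wells import *
wells("w2",[(336,147),(279,146),(223,145),(334,200),(280,199),(226,198)])
wells("w3",[(600,102),(542,102),(484,101),(587,159),(532,158),(476,157)])
p,d,c=load("w3");W=cloud(d,c)
for nm,b,z in(("stout",(195,250,65,115),(130,145)),("slim",(222,255,252,285),(130,145)),("rack",(190,300,40,290),(67,77))):
    m=np.zeros(d.shape,bool);m[b[2]:b[3],b[0]:b[1]]=1;m&=(W[...,2]>z[0])&(W[...,2]<z[1]);X=W[m][:,:2].astype(np.float32);print(nm,m.sum(),W[m].mean(0).round(1),cv2.minEnclosingCircle(X),cv2.minAreaRect(X))
for q in((241,149),(245,199)):print(ray(*q,72,c).round(1))
for q in((222,89),(238,268)):print(ray(*q,137,c).round(1))
m=(W[...,2]>125)&(W[...,0]>550);m[60:]=0;print("bottle",W[m].mean(0))
E
```

```text
241 256 252 133 139 139 yaw 0.0649595404182617 scale 0.9991669807193491 
w0 w1 w2 n0 n1 n2
 [[579.5, 11.1], [575.6, 70.9], [571.7, 130.8], [521.6, 7.3], [517.7, 67.2], [513.9, 127.0]] 
res [[-0.0, 0.0], [-0.0, -0.1], [0.1, 0.0], [0.0, 0.1], [0.0, -0.0], [-0.0, -0.1]]
220 229 723 116 721 708 yaw 0.06179716399438401 scale 0.9904939303366225 
w0 w1 w2 n0 n1 n2
 [[579.2, 11.5], [575.5, 71.4], [571.8, 131.3], [521.3, 7.9], [517.6, 67.8], [513.9, 127.7]] 
res [[-0.2, 0.7], [-0.5, 0.4], [-0.2, -0.7], [-0.0, 0.4], [0.4, -0.4], [0.5, -0.4]]
stout 921 [560.9 388.1 135. ] ((560.7098999023438, 389.02630615234375), 15.632169723510742) ((560.7819213867188, 389.0420837402344), (30.3989315032959, 30.579177856445312), 50.354801177978516)
slim 352 [383.8 371.6 135. ] ((382.3424987792969, 372.0001220703125), 11.82872200012207) ((382.79718017578125, 371.9849548339844), (22.88027572631836, 21.206628799438477), 47.37733840942383)
rack 11263 [481.8 379.6  71.6] ((471.3293151855469, 380.8858642578125), 134.013916015625) ((471.016845703125, 380.9576416015625), (260.5865173339844, 70.76820373535156), 5.39539909362793)
[499.9 383.3  72. ]
[441.1 377.7  72. ]
[561.4 386.8 137. ]
[384.2 370.1 137. ]
bottle [618.15719953 467.55366533 137.81808085]
```

```bash
python3 - <<'E'
from h import *
delta((382.7,372,250),0.084)
E
```

```text
t 9.4 pos [484.7 292.2 390.5] yaw 0.078 d [-95.5 -87.8 140.3] w [ 0.0017 -0.0003 -0.0063] F [-0.6 -0.5 -0.2] open 85.2 grip 0.0
```

Request:
jog_arm(
  rows=[
    [-24,-22,25,0,0,0],
    [-24,-22,35,0,0,0],
    [-24,-22,40,0,0,0],
    [-23.5,-22,40,0,0,0],
    [0,0,0,0,0,0],
  ],
  gripper=0.5,
)

```text
t: 9.9
eef_pos: [377.6, 373.6, 248.8]
orientation: [0.002, 0.999, 0.044, -0.004]
force: [-0.2, -0.7, 0.3]
opening: 63.7
grasp_force: 0.0
```

Request:
jog_arm(
  rows=[
    [0,0,0,0,0,0],
    [0,0,0,0,0,0],
  ],
)

```text
t: 10.1
eef_pos: [384.7, 372.4, 253.6]
orientation: [-0.0, 0.999, 0.039, 0.001]
force: [0.2, -0.9, -0.1]
opening: 64.3
grasp_force: 0.0
```

```bash
python3 - <<'E'
from h import *
delta((382.7,372,170),0.084)
p,d,c=look("wrist","w4");W=cloud(d,c)
m=(W[...,2]>128)&(W[...,2]<143)&(np.hypot(W[...,0]-382.7,W[...,1]-372)<30);print(m.sum(),cv2.minEnclosingCircle(W[m][:,:2].astype(np.float32)) if m.sum() else 0)
delta((382.7,372,170),0.084)
E
```

```text
t 10.1 pos [384.7 372.4 253.6] yaw 0.079 d [-2.2  0.2 83.6] w [-0.0001 -0.0022 -0.0055] F [ 0.2 -0.9 -0.1] open 64.3 grip 0.0
1140 ((381.9991455078125, 372.7451171875), 11.897562980651855)
t 10.15 pos [384.9 372.5 253.9] yaw 0.078 d [-2.4  0.4 83.9] w [-0.0007 -0.0026 -0.0058] F [ 0.7  0.2 -0.4] open 63.9 grip 0.0
```

Request:
jog_arm(
  rows=[
    [-1,0,20,0,0,0],
    [-1,0,25,0,0,0],
    [-1,0,25,0,0,0],
    [0,0,14,0,0,0],
    [0,0,0,0,0,0],
  ],
)

```text
t: 10.65
eef_pos: [380.7, 372.0, 168.1]
orientation: [0.001, 0.999, 0.04, -0.0]
force: [0.5, 0.6, 0.2]
opening: 64.2
grasp_force: 0.0
```

Request:
jog_arm(
  rows=[
    [0,0,0,0,0,0],
    [0,0,0,0,0,0],
  ],
)

```text
t: 10.85
eef_pos: [380.8, 373.5, 170.1]
orientation: [-0.001, 0.999, 0.04, 0.001]
force: [-1.0, -0.3, 0.0]
opening: 64.2
grasp_force: 0.0
```

```bash
python3 - <<'E'
from h import *
delta((382.2,372.5,170),0.084)
E
```

```text
t 10.85 pos [380.8 373.5 170.1] yaw 0.081 d [1.3 1.2 0.1] w [-0.0017 -0.0021 -0.0033] F [-1.  -0.3  0. ] open 64.2 grip 0.0
```

Request:
jog_arm(
  rows=[
    [1,1,0,0,0,0],
    [0,0,0,0,0,0],
    [0,0,0,0,0,0],
    [0,0,0,0,0,0],
    [0,0,0,0,0,0],
  ],
  gripper=-1,
  force=50,
)

```text
t: 11.35
eef_pos: [381.1, 372.7, 169.3]
orientation: [-0.0, 0.999, 0.041, 0.0]
force: [-0.1, 0.2, 5.8]
opening: 22.9
grasp_force: 48.7
```

Request:
jog_arm(
  rows=[
    [0,0,0,0,0,0],
    [0,0,0,0,0,0],
    [0,0,-10,0,0,0],
    [0,0,-20,0,0,0],
    [0,0,-30,0,0,0],
  ],
)

```text
t: 11.85
eef_pos: [379.9, 371.4, 228.4]
orientation: [0.002, 0.999, 0.041, -0.002]
force: [0.2, 0.2, -2.1]
opening: 22.7
grasp_force: 49.0
```

Request:
jog_arm(
  rows=[
    [0,0,-40,0,0,0],
    [0,0,-30,0,0,0],
    [0,0,-10,0,0,0],
    [0,0,0,0,0,0],
    [0,0,0,0,0,0],
  ],
)

```text
t: 12.35
eef_pos: [380.3, 371.6, 307.5]
orientation: [0.001, 0.999, 0.041, -0.001]
force: [0.7, -0.2, -2.3]
opening: 22.8
grasp_force: 49.1
```

```bash
python3 - <<'E'
from h import *
delta((517.7,67.2,310),0.084)
look("wrist","w5");look("side","s5")
E
```

```text
t 12.35 pos [380.3 371.6 307.5] yaw 0.082 d [112.1 314.7  -2. ] w [ 0.002   0.0018 -0.0021] F [ 0.7 -0.2 -2.3] open 22.8 grip 49.1
```

View pics/w5.png

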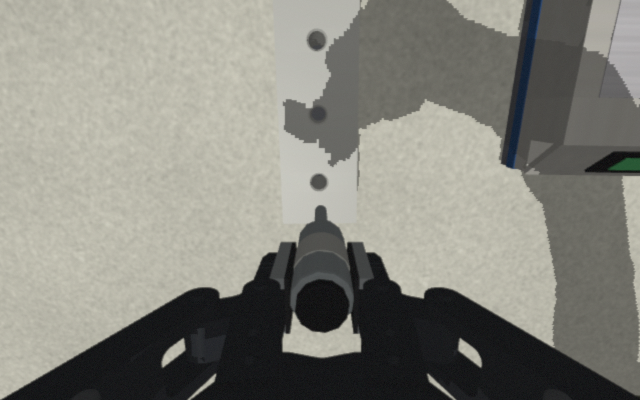

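The slim logger is held upright. Its stem tip shows at (320,207), the cap at (322,305).

```bash
python3 - <<'E'
from h import *
p,d,c=load("w5");W=cloud(d,c)
tip=ray(320,209,151,c);cap=ray(322,305,275,c);print("tip",tip.round(1),"cap",cap.round(1))
m=(W[...,2]>262)&(W[...,2]<285);m[:280]=0;m[:,:290]=0;m[:,355:]=0;print(m.sum(),W[m].mean(0) if m.sum() else 0,cv2.minEnclosingCircle(W[m][:,:2].astype(np.float32)) if m.sum() else 0)
for v in (207,210,214,220,228,240):
    print(v,W[v,320].round(1))
s=robot.read_state();print(s["eef_pos"])
delta(np.array([513.9,127.0,315]),0.084)
E
```

```text
tip [379.4 371.1 151. ] cap [382.5 370.6 275. ]
3010 [382.19597809 370.51223878 273.3229921 ] ((378.880615234375, 369.99407958984375), 15.211542129516602)
207 [384.5 371.5 163.5]
210 [384.6 371.5 170.6]
214 [384.6 371.5 179. ]
220 [392.3 372.1 213.2]
228 [392.3 372.1 225.1]
240 [393.  372.2 242.2]
[380.15799484 371.5853595  307.01439243]
t 12.45 pos [380.2 371.6 307. ] yaw 0.082 d [113.2 254.7  -7.6] w [ 0.0027  0.0027 -0.002 ] F [ 0.4  0.3 -1. ] open 22.8 grip 49.1
```

Request:
jog_arm(
  rows=[
    [14,32,-2,0,0,0],
    [16,37,-2,0,0,0],
    [17,38,-2,0,0,0],
    [17,38,-1,0,0,0],
    [17,38,0,0,0,0],
  ],
)

```text
t: 12.95
eef_pos: [476.6, 194.9, 314.5]
orientation: [0.001, 0.999, 0.041, -0.001]
force: [1.6, 0.6, -1.2]
opening: 22.9
grasp_force: 49.2
```

Request:
jog_arm(
  rows=[
    [17,38,0,0,0,0],
    [15,34,0,0,0,0],
    [0,0,0,0,0,0],
    [0,0,0,0,0,0],
    [0,0,0,0,0,0],
  ],
)

```text
t: 13.45
eef_pos: [513.4, 128.7, 314.9]
orientation: [-0.0, 0.999, 0.042, -0.001]
force: [1.1, 1.1, -1.4]
opening: 22.8
grasp_force: 49.3
```

```bash
python3 - <<'E'
from h import *
delta((513.9,127,250),0.084)
E
```

```text
t 13.45 pos [513.4 128.7 314.9] yaw 0.084 d [ 0.4  1.7 64.9] w [-0.0006  0.002  -0.0003] F [ 1.1  1.1 -1.4] open 22.8 grip 49.3
```

Request:
jog_arm(
  rows=[
    [0.5,1.5,15,0,0,0],
    [0,0,20,0,0,0],
    [0,0,13,0,0,0],
    [0,0,0,0,0,0],
    [0,0,0,0,0,0],
  ],
)

```text
t: 13.95
eef_pos: [514.5, 127.3, 267.8]
orientation: [-0.0, 0.999, 0.042, -0.0]
force: [-0.7, 0.4, -1.7]
opening: 23.0
grasp_force: 49.3
```

```bash
python3 - <<'E'
from h import *
a=[]
for i in range(3):
    p,d,c=look("wrist","w6");a.append(robot.read_state()["eef_pos"])
print(np.mean(a,0),np.std(a,0));delta((513.9,127,265),0.084)
W=cloud(d,c);print("wells",proj([513.9,127,100],c),proj([517.7,67.2,100],c))
b=cv2.resize(p[100:260,220:420,::-1],None,fx=4,fy=3.5,interpolation=2);b=cv2.resize(p[90:240,220:420,::-1],None,fx=4,fy=4,interpolation=2);cv2.imwrite("pics/c6.png",b)
E
```

```text
[515.07341572 126.88705824 268.43387108] [0.13116528 0.18081553 0.1313521 ]
t 14.1 pos [515.2 126.7 268.6] yaw 0.083 d [-1.3 -0.4  3.6] w [-0.0005 -0.0015 -0.0014] F [ 0.1  0.  -0.8] open 22.9 grip 49.3
wells [319.72668601 205.30011181] [401.45582657 206.80931709]
```

View pics/c6.png

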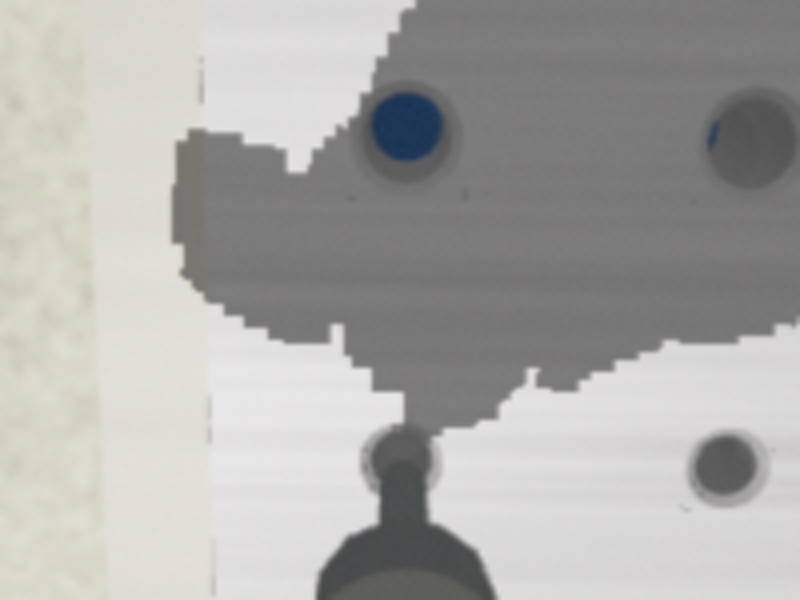

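The stem (403,480) is centred laterally on the well mouth (401,461); x needs about -1 mm.

Request:
jog_arm(
  rows=[
    [-1.2,0,0,0,0,0],
    [0,0,6,0,0,0],
    [0,0,8,0,0,0],
    [0,0,8,0,0,0],
    [0,0,0,0,0,0],
  ],
)

```text
t: 14.6
eef_pos: [513.1, 125.7, 244.3]
orientation: [0.0, 0.999, 0.041, -0.001]
force: [0.2, 0.8, -0.6]
opening: 23.1
grasp_force: 49.3
```

```bash
python3 - <<'E'
from h import *
delta((513.9,127,197.5),0.084)
E
```

```text
t 14.6 pos [513.1 125.7 244.3] yaw 0.082 d [ 1.  -1.2 46.8] w [ 0.0005  0.0024 -0.002 ] F [ 0.2  0.8 -0.6] open 23.1 grip 49.3
```

Tip is ~13 mm in with no force. Continuing.

Request:
jog_arm(
  rows=[
    [0.4,-0.6,8,0,0,0],
    [0,0,10,0,0,0],
    [0,0,10,0,0,0],
    [0,0,8,0,0,0],
    [0,0,0,0,0,0],
  ],
)

```text
t: 15.1
eef_pos: [513.3, 126.3, 208.4]
orientation: [0.0, 0.999, 0.041, -0.001]
force: [0.2, 0.3, -0.3]
opening: 22.8
grasp_force: 49.3
```

Request:
jog_arm(
  rows=[
    [0,0,3,0,0,0],
    [0,0,3,0,0,0],
    [0,0,2,0,0,0],
    [0,0,1,0,0,0],
    [0,0,0,0,0,0],
  ],
)

```text
t: 15.6
eef_pos: [514.0, 126.5, 200.8]
orientation: [0.0, 0.999, 0.041, 0.0]
force: [0.4, -1.2, -0.9]
opening: 23.0
grasp_force: 49.3
```

Request:
jog_arm(
  rows=[
    [0,0,1,0,0,0],
    [0,0,1,0,0,0],
    [0,0,1,0,0,0],
    [0,0,0,0,0,0],
    [0,0,0,0,0,0],
  ],
)

```text
t: 16.1
eef_pos: [514.1, 126.5, 197.8]
orientation: [0.0, 0.999, 0.041, 0.0]
force: [-0.2, 0.2, -1.6]
opening: 22.8
grasp_force: 49.3
```

Request:
jog_arm(
  rows=[
    [0,0,1,0,0,0],
    [0,0,1,0,0,0],
    [0,0,0,0,0,0],
    [0,0,0,0,0,0],
  ],
)

```text
t: 16.5
eef_pos: [514.2, 126.6, 197.3]
orientation: [0.0, 0.999, 0.041, 0.001]
force: [-2.0, -0.3, 12.8]
opening: 22.3
grasp_force: 51.1
```

Request:
jog_arm(
  rows=[
    [0,0,-0.5,0,0,0],
    [0,0,0,0,0,0],
    [0,0,0,0,0,0],
    [0,0,-10,0,0,0],
    [0,0,-25,0,0,0],
  ],
  gripper=0.5,
)

```text
t: 17.0
eef_pos: [513.0, 126.2, 230.4]
orientation: [0.001, 0.999, 0.041, -0.002]
force: [0.7, 0.0, 0.6]
opening: 63.8
grasp_force: 0.0
```

Request:
jog_arm(
  rows=[
    [0,0,-35,0,0,0],
    [0,0,-35,0,0,0],
    [5,-20,-20,0,0,0],
    [5,-40,-10,0,0,0],
    [5,-40,0,0,0,0],
  ],
)

```text
t: 17.5
eef_pos: [521.9, 228.1, 334.0]
orientation: [-0.001, 0.999, 0.04, 0.002]
force: [0.6, 0.6, -0.4]
opening: 64.1
grasp_force: 0.0
```

Request:
jog_arm(
  rows=[
    [0,-40,0,0,0,0],
    [0,-20,0,0,0,0],
    [0,0,0,0,0,0],
    [0,0,0,0,0,0],
  ],
)

```text
t: 17.9
eef_pos: [515.9, 286.6, 331.4]
orientation: [0.001, 0.999, 0.041, -0.0]
force: [-1.0, -1.2, -0.1]
opening: 64.0
grasp_force: 0.0
```

```bash
python3 - <<'E'
from h import *
p,d,c=look("wrist","w7");W=cloud(d,c)
m=(W[...,2]>128)&(W[...,2]<143)&(W[...,1]>330)&(W[...,1]<430)&(W[...,0]<610);m[300:]=0
print("stout",m.sum(),cv2.minEnclosingCircle(W[m][:,:2].astype(np.float32)) if m.sum() else 0)
m=(W[...,2]>67)&(W[...,2]<77)&(W[...,1]>320)&(W[...,1]<450);m[300:]=0;print("rack",cv2.minAreaRect(W[m][:,:2].astype(np.float32)))
m=(W[...,2]>150)&(W[...,2]<180)&(W[...,1]>90)&(W[...,1]<160);m[250:]=0
if m.sum():print("slim",W[m].mean(0),cv2.minEnclosingCircle(W[m][:,:2].astype(np.float32)),np.median(W[m][:,2]))
delta((560.8,389,250),0.084)
E
```

```text
stout 1314 ((561.0307006835938, 389.3785400390625), 15.938158988952637)
rack ((519.7567749023438, 386.98590087890625), (300.0925598144531, 88.42317199707031), 10.952098846435547)
slim [516.27511139 129.5958265  161.14731763] ((514.9987182617188, 126.72462463378906), 11.960925102233887) 163.3833814888453
t 17.95 pos [516.2 285.6 331.4] yaw 0.08 d [ 52.7 -99.7  81.2] w [ 0.0018  0.     -0.0038] F [ 0.  -1.1 -0.1] open 64.3 grip 0.0
```

View pics/w7.png

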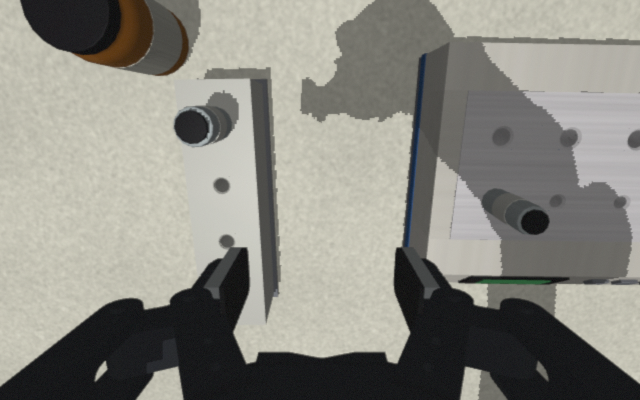

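The slim logger stands upright in narrow well 2, with its cap at (535,222). The stout one is at (195,126), unmoved.

Request:
jog_arm(
  rows=[
    [13,-25,20,0,0,0],
    [13,-25,20,0,0,0],
    [13,-25,20,0,0,0],
    [14,-25,20,0,0,0],
    [0,0,0,0,0,0],
  ],
)

```text
t: 18.45
eef_pos: [560.2, 392.2, 247.8]
orientation: [0.001, 0.999, 0.041, -0.002]
force: [-1.2, -0.3, 0.6]
opening: 64.1
grasp_force: 0.0
```

Request:
jog_arm(
  rows=[
    [0,0,0,0,0,0],
    [0,0,0,0,0,0],
  ],
)

```text
t: 18.65
eef_pos: [561.5, 389.0, 252.2]
orientation: [0.001, 0.999, 0.04, 0.001]
force: [0.0, -0.6, 0.7]
opening: 63.8
grasp_force: 0.0
```

```bash
python3 - <<'E'
from h import *
p,d,c=look("wrist","w8");W=cloud(d,c)
m=(W[...,2]>128)&(W[...,2]<143)&(np.hypot(W[...,0]-561,W[...,1]-389)<35)
print("stout",m.sum(),cv2.minEnclosingCircle(W[m][:,:2].astype(np.float32)) if m.sum() else 0)
delta((561,389.3,170),0.084)
E
```

```text
stout 2072 ((561.0999145507812, 389.5289001464844), 15.922647476196289)
t 18.7 pos [561.5 389.2 252.5] yaw 0.079 d [-0.6 -0.2 82.5] w [ 0.0008 -0.0015 -0.0046] F [-0.3  0.4 -0.7] open 64.2 grip 0.0
```

Request:
jog_arm(
  rows=[
    [-0.5,0,20,0,0,0],
    [0,0,25,0,0,0],
    [0,0,25,0,0,0],
    [0,0,12,0,0,0],
    [0,0,0,0,0,0],
  ],
)

```text
t: 19.2
eef_pos: [559.7, 389.7, 168.4]
orientation: [0.001, 0.999, 0.04, -0.001]
force: [0.2, -1.3, -0.1]
opening: 64.4
grasp_force: 0.0
```

Request:
jog_arm(
  rows=[
    [0,0,0,0,0,0],
    [0,0,0,0,0,0],
    [0,0,0,0,0,0],
  ],
)

```text
t: 19.5
eef_pos: [560.7, 391.6, 170.7]
orientation: [-0.001, 0.999, 0.041, 0.001]
force: [-0.6, 0.0, -0.6]
opening: 64.3
grasp_force: 0.0
```

```bash
python3 - <<'E'
from h import *
delta((561,389.4,170),0.084)
E
```

```text
t 19.5 pos [560.7 391.6 170.7] yaw 0.082 d [0.1 2.2 0.7] w [-0.0012 -0.0021 -0.0023] F [-0.6  0.  -0.6] open 64.3 grip 0.0
```

Request:
jog_arm(
  rows=[
    [0,2,0,0,0,0],
    [0,0,0,0,0,0],
    [0,0,0,0,0,0],
    [0,0,0,0,0,0],
    [0,0,0,0,0,0],
  ],
)

```text
t: 20.0
eef_pos: [560.2, 389.2, 169.2]
orientation: [0.0, 0.999, 0.041, -0.0]
force: [0.2, 0.6, -0.6]
opening: 64.3
grasp_force: 0.0
```

Request:
jog_arm(
  rows=[
    [0,0,0,0,0,0],
    [0,0,0,0,0,0],
    [0,0,0,0,0,0],
    [0,0,0,0,0,0],
    [0,0,0,0,0,0],
  ],
  gripper=-1,
  force=50,
)

```text
t: 20.5
eef_pos: [560.3, 389.4, 169.4]
orientation: [-0.0, 0.999, 0.041, 0.0]
force: [-0.9, 0.1, 0.8]
opening: 30.9
grasp_force: 49.3
```

Request:
jog_arm(
  rows=[
    [0,0,0,0,0,0],
    [0,0,-10,0,0,0],
    [0,0,-20,0,0,0],
    [0,0,-30,0,0,0],
    [0,0,-40,0,0,0],
  ],
)

```text
t: 21.0
eef_pos: [559.3, 388.1, 268.8]
orientation: [0.002, 0.999, 0.041, -0.002]
force: [0.9, 1.2, -1.1]
opening: 30.9
grasp_force: 50.3
```

Request:
jog_arm(
  rows=[
    [0,0,-30,0,0,0],
    [0,0,-15,0,0,0],
    [0,0,0,0,0,0],
    [0,0,0,0,0,0],
    [0,0,0,0,0,0],
  ],
)

```text
t: 21.5
eef_pos: [559.6, 388.5, 312.5]
orientation: [0.001, 0.999, 0.041, -0.001]
force: [-0.4, 0.2, -2.0]
opening: 30.9
grasp_force: 50.3
```

```bash
python3 - <<'E'
from h import *
p,d,c=look("wrist","w9");W=cloud(d,c)
for v in (200,206,210,214,220,230,240,250,260):print(v,W[v,320].round(1))
m=np.zeros(d.shape,bool);m[195:240]=1;m&=(W[...,2]>120)&(W[...,2]<300);print("stem/head y",[(v,W[v][m[v]][:,1].min().round(1),W[v][m[v]][:,1].max().round(1)) for v in range(200,240,6) if m[v].any()])
delta((575.6,71,315),0.084)
E
```

```text
200 [541.9 386.6  71.7]
206 [565.7 388.5 173.2]
210 [565.7 388.5 181.9]
214 [575.8 389.3 221.9]
220 [575.8 389.3 231.2]
230 [576.4 389.3 246.1]
240 [576.3 389.3 257.1]
250 [575.6 389.2 265.3]
260 [575.4 389.2 273.5]
stem/head y [(206, np.float64(383.7), np.float64(393.0)), (212, np.float64(383.3), np.float64(393.3)), (218, np.float64(378.8), np.float64(398.7)), (224, np.float64(375.4), np.float64(401.0)), (230, np.float64(375.0), np.float64(402.8)), (236, np.float64(374.6), np.float64(402.6))]
t 21.55 pos [559.6 388.6 312.5] yaw 0.082 d [-10.1 317.8  -1.8] w [ 0.0022  0.0028 -0.002 ] F [-0.3  0.5 -1.4] open 30.9 grip 50.3
```

Request:
jog_arm(
  rows=[
    [-1,30,-1,0,0,0],
    [-1,40,-1,0,0,0],
    [-1,42,0,0,0,0],
    [-1,42,0,0,0,0],
    [-1,42,0,0,0,0],
  ],
)

```text
t: 22.05
eef_pos: [570.8, 191.6, 315.2]
orientation: [0.0, 0.999, 0.041, -0.001]
force: [0.2, -0.2, -0.8]
opening: 30.7
grasp_force: 50.3
```

Request:
jog_arm(
  rows=[
    [-1,42,0,0,0,0],
    [-2,42,0,0,0,0],
    [-2,38,0,0,0,0],
    [0,0,0,0,0,0],
    [0,0,0,0,0,0],
  ],
)

```text
t: 22.55
eef_pos: [576.0, 70.1, 315.4]
orientation: [0.0, 0.999, 0.04, -0.001]
force: [0.2, 1.1, -1.7]
opening: 30.7
grasp_force: 50.4
```

```bash
python3 - <<'E'
from h import *
delta((575.6,71,268),0.084)
E
```

```text
t 22.55 pos [576.   70.1 315.4] yaw 0.079 d [-0.3 -0.9 47.4] w [ 0.0003  0.0017 -0.0048] F [ 0.2  1.1 -1.7] open 30.7 grip 50.4
```

Request:
jog_arm(
  rows=[
    [0,0,15,0,0,0],
    [0,0,20,0,0,0],
    [0,0,12,0,0,0],
    [0,0,0,0,0,0],
    [0,0,0,0,0,0],
  ],
)

```text
t: 23.05
eef_pos: [576.4, 72.4, 269.3]
orientation: [-0.0, 0.999, 0.042, -0.0]
force: [-0.4, 0.5, -1.1]
opening: 30.7
grasp_force: 50.3
```

```bash
python3 - <<'E'
from h import *
p,d,c=look("wrist","w10");delta((575.6,71,268),0.084);W=cloud(d,c)
for v in (206,210,214):print(v,W[v,320].round(1))
print("w1 at",proj([575.6,70.9,100],c))
b=cv2.resize(p[130:250,240:400,::-1],None,fx=5,fy=5,interpolation=2);cv2.imwrite("pics/c10.png",b)
E
```

```text
t 23.1 pos [576.7  72.2 269.8] yaw 0.083 d [-1.2  1.1  1.8] w [-0.0004 -0.0011 -0.0013] F [-0.1  0.7 -1.2] open 30.8 grip 50.3
206 [582.9  72.8 130.3]
210 [582.8  72.8 138.6]
214 [592.5  73.5 177.8]
w1 at [321.9374963  204.22686395]
```

View pics/c10.png

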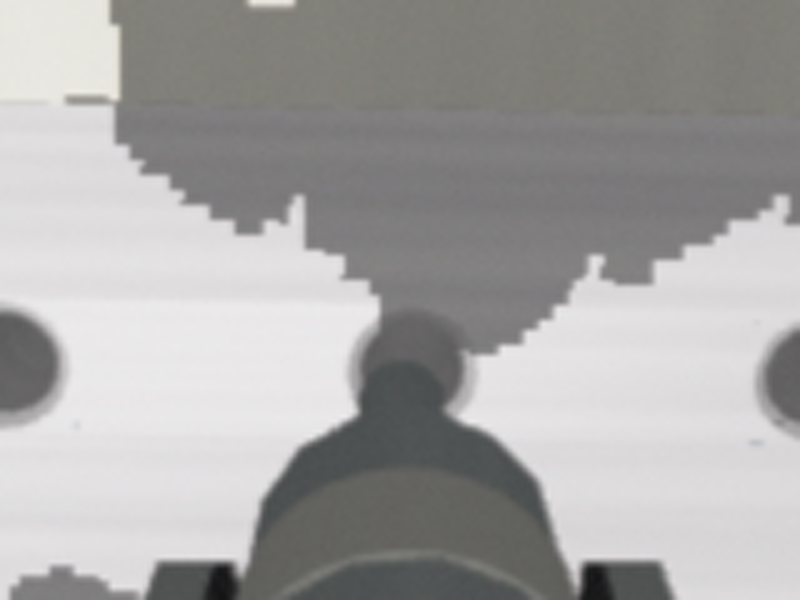

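The well mouth is at (411,370) and the stem at (403,385), so I shift about -1 in x and +1.5 in tool y.

Request:
jog_arm(
  rows=[
    [-1.1,1.4,0,0,0,0],
    [0,0,6,0,0,0],
    [0,0,8,0,0,0],
    [0,0,8,0,0,0],
    [0,0,0,0,0,0],
  ],
)

```text
t: 23.6
eef_pos: [574.4, 69.8, 245.8]
orientation: [0.0, 0.999, 0.041, -0.001]
force: [-0.5, 0.2, -0.8]
opening: 30.7
grasp_force: 50.3
```

```bash
python3 - <<'E'
from h import *
delta((575.6,71,197.5),0.084)
E
```

```text
t 23.6 pos [574.4  69.8 245.8] yaw 0.082 d [ 1.4 -1.2 48.3] w [ 0.0004  0.0029 -0.0021] F [-0.5  0.2 -0.8] open 30.7 grip 50.3
```

Request:
jog_arm(
  rows=[
    [0.5,-0.5,8,0,0,0],
    [0,0,10,0,0,0],
    [0,0,10,0,0,0],
    [0,0,9,0,0,0],
    [0,0,0,0,0,0],
  ],
)

```text
t: 24.1
eef_pos: [574.8, 70.3, 208.6]
orientation: [0.0, 0.999, 0.041, -0.002]
force: [0.2, 0.4, -1.6]
opening: 31.0
grasp_force: 50.3
```

Request:
jog_arm(
  rows=[
    [0,0,3,0,0,0],
    [0,0,3,0,0,0],
    [0,0,3,0,0,0],
    [0,0,1,0,0,0],
    [0,0,0,0,0,0],
  ],
)

```text
t: 24.6
eef_pos: [575.7, 70.5, 200.2]
orientation: [0.0, 0.999, 0.041, -0.0]
force: [-0.1, 0.1, -2.2]
opening: 30.9
grasp_force: 50.3
```

Request:
jog_arm(
  rows=[
    [0,0,1,0,0,0],
    [0,0,1,0,0,0],
    [0,0,0,0,0,0],
    [0,0,0,0,0,0],
  ],
)

```text
t: 25.0
eef_pos: [575.8, 70.5, 198.3]
orientation: [0.0, 0.999, 0.041, 0.0]
force: [0.3, 0.9, -1.4]
opening: 30.8
grasp_force: 50.3
```

Request:
jog_arm(
  rows=[
    [0,0,1,0,0,0],
    [0,0,1,0,0,0],
    [0,0,0.5,0,0,0],
    [0,0,0,0,0,0],
  ],
)

```text
t: 25.4
eef_pos: [575.9, 70.6, 197.3]
orientation: [0.0, 0.999, 0.041, 0.001]
force: [-2.3, -0.1, 11.7]
opening: 30.9
grasp_force: 51.6
```

Request:
jog_arm(
  rows=[
    [0,0,-0.5,0,0,0],
    [0,0,0,0,0,0],
    [0,0,0,0,0,0],
    [0,0,-10,0,0,0],
    [0,0,-25,0,0,0],
  ],
  gripper=0.5,
)

```text
t: 25.9
eef_pos: [574.5, 70.2, 230.2]
orientation: [0.0, 0.999, 0.041, -0.002]
force: [-0.4, 0.4, 0.1]
opening: 63.8
grasp_force: 0.0
```

Request:
jog_arm(
  rows=[
    [0,0,-35,0,0,0],
    [0,0,-35,0,0,0],
    [-1,20,-20,0,0,0],
    [-1,40,-10,0,0,0],
    [-1,40,0,0,0,0],
  ],
)

```text
t: 26.4
eef_pos: [581.9, -29.6, 334.1]
orientation: [-0.0, 0.999, 0.042, 0.002]
force: [1.1, -1.1, -0.6]
opening: 63.8
grasp_force: 0.0
```

Request:
jog_arm(
  rows=[
    [-2,42,0,0,0,0],
    [-2,42,0,0,0,0],
    [-2,42,0,0,0,0],
    [-2,42,0,0,0,0],
    [-2,42,0,0,0,-0.08],
  ],
)

```text
t: 26.9
eef_pos: [587.9, -241.2, 332.1]
orientation: [0.0, 0.997, 0.082, 0.0]
force: [0.6, -0.3, 0.3]
opening: 64.2
grasp_force: 0.0
```

Request:
jog_arm(
  rows=[
    [0,0,0,0,0,0],
    [0,0,0,0,0,0],
    [0,0,0,0,0,0],
  ],
)

```text
t: 27.2
eef_pos: [588.4, -237.8, 331.6]
orientation: [-0.001, 0.997, 0.082, 0.0]
force: [-0.4, 0.6, 0.0]
opening: 64.1
grasp_force: 0.0
```

```bash
python3 - <<'E'
from h import *
p,d,c=look("wrist","w11");W=cloud(d,c)
def comp(name,z,ctr,r):
    m=(W[...,2]>z[0])&(W[...,2]<z[1])&(np.hypot(W[...,0]-ctr[0],W[...,1]-ctr[1])<r);m&=~((p[...,1].astype(int)-p[...,0])>25)
    if m.sum():print(name,m.sum(),W[m].mean(0).round(1),cv2.minAreaRect(W[m][:,:2].astype(np.float32)))
comp("key",(80,92),(602,-317),60);comp("stand",(35,45),(602,-317),60)
m=(W[...,2]>155)&(W[...,2]<172)&(W[...,0]>480)&(W[...,0]<620)&(W[...,1]>30);m[280:]=0
n,l,st,ce=cv2.connectedComponentsWithStats(m.astype(np.uint8))
for k in range(1,n):
    if st[k,4]>30:print("log",st[k,4],W[l==k].mean(0).round(1))
delta((602,-317,200),0.166)
E
```

```text
key 438 [ 602.8 -317.2   85. ] ((602.3763427734375, -318.0011901855469), (35.258270263671875, 11.498058319091797), 9.955879211425781)
stand 2371 [ 605.  -315.5   39.7] ((602.0594482421875, -318.39654541015625), (60.46065139770508, 60.50950622558594), 9.01988697052002)
t 27.25 pos [ 588.5 -237.4  331.7] yaw 0.164 d [  0.2  80.9 131.6] w [-0.0012 -0.0006 -0.0016] F [ 0.2  1.2 -0. ] open 64.0 grip 0.0
```

View pics/w11.png

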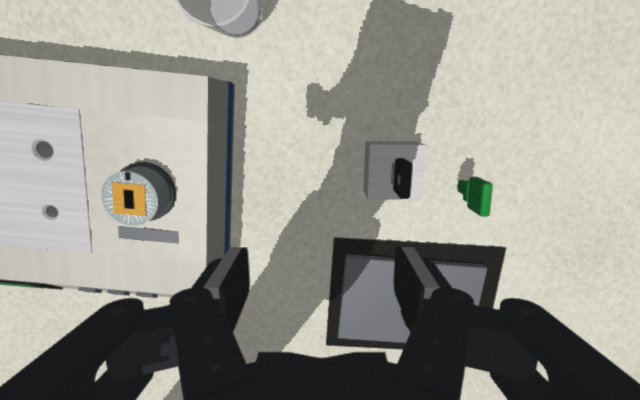

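The key bow is at (402,178) in its stand, the green look-alike at (480,196), well clear. Approaching the key.

Request:
jog_arm(
  rows=[
    [0,27,30,0,0,0],
    [0,27,35,0,0,0],
    [0,27,35,0,0,0],
    [0,0,30,0,0,0],
    [0,0,0,0,0,0],
  ],
  gripper=0.2,
)

```text
t: 27.75
eef_pos: [598.9, -317.5, 196.8]
orientation: [-0.002, 0.997, 0.081, -0.004]
force: [-0.6, 1.4, 1.0]
opening: 51.1
grasp_force: 0.0
```

Request:
jog_arm(
  rows=[
    [0,0,0,0,0,0],
    [0,0,0,0,0,0],
    [0,0,0,0,0,0],
  ],
)

```text
t: 28.05
eef_pos: [602.6, -318.8, 203.8]
orientation: [0.001, 0.997, 0.082, 0.002]
force: [-0.4, -0.2, 0.8]
opening: 51.3
grasp_force: 0.0
```

```bash
python3 - <<'E'
from h import *
p,d,c=look("wrist","w12");W=cloud(d,c)
m=(W[...,2]>80)&(W[...,2]<92)&(np.hypot(W[...,0]-602,W[...,1]+318)<25)
if m.sum():print(m.sum(),W[m].mean(0).round(1),cv2.minAreaRect(W[m][:,:2].astype(np.float32)))
delta((602.3,-318,123),0.166)
E
```

```text
1069 [ 603.7 -317.8   85.1] ((602.6392211914062, -317.8781433105469), (35.47443771362305, 10.8909912109375), 9.566413879394531)
t 28.1 pos [ 602.3 -319.   203.5] yaw 0.163 d [-0.1 -1.1 80.5] w [ 0.0017 -0.0029 -0.0031] F [-0.7 -0.3  0.5] open 51.5 grip 0.0
```

Request:
jog_arm(
  rows=[
    [0,-0.6,15,0,0,0],
    [0,-0.5,25,0,0,0],
    [0,0,25,0,0,0],
    [0,0,15,0,0,0],
    [0,0,0,0,0,0],
  ],
)

```text
t: 28.6
eef_pos: [599.4, -317.6, 118.5]
orientation: [-0.001, 0.997, 0.081, -0.002]
force: [-0.1, 0.3, -0.1]
opening: 51.2
grasp_force: 0.0
```

Request:
jog_arm(
  rows=[
    [0,0,0,0,0,0],
    [0,0,0,0,0,0],
    [0,0,0,0,0,0],
    [0,0,0,0,0,0],
  ],
)

```text
t: 29.0
eef_pos: [601.5, -318.6, 122.3]
orientation: [0.0, 0.997, 0.081, 0.001]
force: [0.3, 0.5, 0.5]
opening: 51.5
grasp_force: 0.0
```

```bash
python3 - <<'E'
from h import *
delta((602.5,-318,123),0.166)
E
```

```text
t 29.0 pos [ 601.5 -318.6  122.3] yaw 0.162 d [ 1.1 -0.4 -0.7] w [ 0.001  -0.0014 -0.0042] F [0.3 0.5 0.5] open 51.5 grip 0.0
```

Request:
jog_arm(
  rows=[
    [1,0,0,0,0,0],
    [0,0,0,0,0,0],
    [0,0,0,0,0,0],
    [0,0,0,0,0,0],
    [0,0,0,0,0,0],
  ],
  gripper=-1,
  force=70,
)

```text
t: 29.5
eef_pos: [602.1, -318.2, 121.6]
orientation: [0.0, 0.997, 0.081, 0.0]
force: [-0.4, 0.5, 2.1]
opening: 9.7
grasp_force: 68.1
```

```bash
python3 - <<'E'
from h import *
delta((602.5,-318,123),0.166)
E
```

```text
t 29.5 pos [ 602.1 -318.2  121.6] yaw 0.162 d [ 0.4 -0.2 -1.4] w [ 0.0002 -0.0003 -0.0042] F [-0.4  0.5  2.1] open 9.7 grip 68.1
```

Request:
jog_arm(
  rows=[
    [0,0,0,0,0,0],
    [0,0,-8,0,0,0],
    [0,0,-12,0,0,0],
    [0,0,-20,0,0,0],
    [0,0,-30,0,0,0],
  ],
)

```text
t: 30.0
eef_pos: [601.1, -317.9, 191.3]
orientation: [-0.001, 0.997, 0.081, -0.001]
force: [-0.5, -0.6, 0.0]
opening: 10.3
grasp_force: 68.1
```

Request:
jog_arm(
  rows=[
    [0,0,-40,0,0,0],
    [0,0,-30,0,0,0],
    [0,0,-10,0,0,0],
    [0,0,0,0,0,0],
    [0,0,0,0,0,0],
  ],
)

```text
t: 30.5
eef_pos: [601.2, -318.0, 270.2]
orientation: [-0.0, 0.997, 0.081, -0.001]
force: [0.4, -0.0, -0.7]
opening: 10.3
grasp_force: 68.0
```

```bash
python3 - <<'E'
from h import *
p,d,c=look("wrist","w13");W=cloud(d,c)
s=robot.read_state();R=Ro.from_quat(s["orientation"],scalar_first=True)
cv2.imwrite("pics/c13.png",cv2.resize(p[180:340,240:400,::-1],None,fx=3.75,fy=3.75,interpolation=2))
for v in range(200,320,8):print(v,R.inv().apply(W[v,320]-s["eef_pos"]).round(1))
delta((556.8,-80.8,270),0.065)
print("slot",p.shape)
E
```

```text
200 [-1.400e+01  1.000e-01  2.303e+02]
208 [-2.16e+01  1.00e-01  2.30e+02]
216 [-41.9  -0.  269.2]
224 [  7.2   0.4 102.3]
232 [18.4  0.5 60.1]
240 [18.2  0.6 51.8]
248 [18.5  0.6 43.4]
256 [18.   0.6 37.6]
264 [16.7  0.6 34. ]
272 [13.2  0.6 35.2]
280 [ 9.9  0.6 35.5]
288 [ 7.3  0.6 34.7]
296 [ 3.6  0.6 35.6]
304 [ 0.5  0.6 35.6]
312 [-2.6  0.6 35.4]
t 30.55 pos [ 600.9 -317.9  269.5] yaw 0.162 d [-5.300e+00 -2.412e+02 -1.000e-01] w [-0.0015  0.0031  0.097 ] F [-0.  -0.4 -0.4] open 10.1 grip 68.0
slot (400, 640, 3)
```

View pics/c13.png

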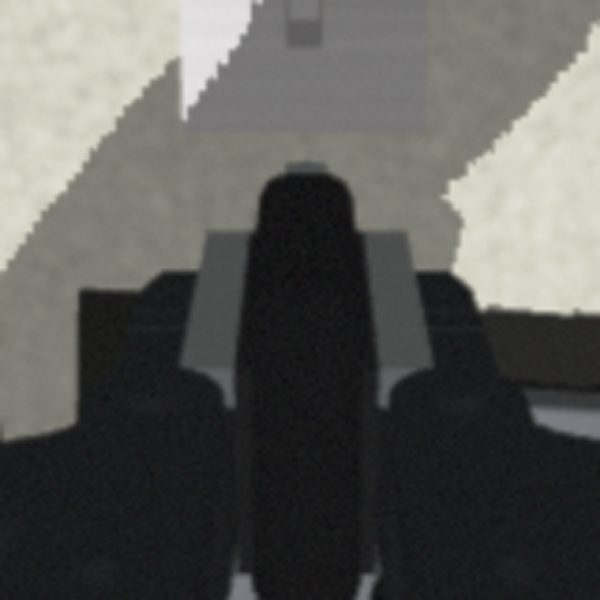

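The key sits straight in the pads, and the blade is just visible at (305,165) ahead of the bow. Moving to the switch.

Request:
jog_arm(
  rows=[
    [-1,-30,0,0,0,0],
    [-1,-40,0,0,0,0],
    [-1,-43,0,0,0,0],
    [-1,-43,0,0,0,0],
    [-1,-43,0,0,0,0],
  ],
)

```text
t: 31.05
eef_pos: [563.6, -121.0, 269.6]
orientation: [-0.0, 0.997, 0.081, -0.002]
force: [-0.0, -0.2, 0.1]
opening: 10.2
grasp_force: 68.2
```

Request:
jog_arm(
  rows=[
    [0,-42,0,0,0,0.05],
    [0,0,0,0,0,0.047],
    [0,0,0,0,0,0],
    [0,0,0,0,0,0],
    [0,0,0,0,0,0],
  ],
)

```text
t: 31.55
eef_pos: [558.0, -82.8, 270.6]
orientation: [0.0, 1.0, 0.032, -0.001]
force: [0.4, -0.6, -0.7]
opening: 10.1
grasp_force: 68.3
```

```bash
python3 - <<'E'
from h import *
p,d,c=look("wrist","w14");W=cloud(d,c)
delta((556.8,-80.8,245),0.065)
m=(W[...,2]>122)&(W[...,2]<135)&(np.hypot(W[...,0]-557,W[...,1]+81)<35)
print(m.sum(),W[m].mean(0),"slot px",proj([556.8,-80.8,129],c))
E
```

```text
t 31.6 pos [558.1 -82.7 270.7] yaw 0.063 d [-1.1 -2.  25.7] w [ 0.0006  0.0009 -0.0021] F [-0.2  0.3 -1. ] open 10.1 grip 68.3
3056 [561.27799281 -80.14263358 128.06115712] slot px [316.46623228 215.8999564 ]
```

Request:
jog_arm(
  rows=[
    [-1,-2,10,0,0,0],
    [0,0,12,0,0,0],
    [0,0,0,0,0,0],
    [0,0,0,0,0,0],
    [0,0,0,0,0,0],
  ],
)

```text
t: 32.1
eef_pos: [557.3, -79.3, 249.3]
orientation: [0.0, 0.999, 0.032, 0.0]
force: [0.2, -0.5, 0.2]
opening: 10.1
grasp_force: 68.2
```

```bash
python3 - <<'E'
from h import *
p,d,c=look("wrist","w15");W=cloud(d,c)
delta((556.8,-80.8,245),0.065)
print("slot px",proj([556.8,-80.8,129],c),proj([565,-80.3,129],c))
cv2.imwrite("pics/c15.png",cv2.resize(p[170:270,260:380,::-1],None,fx=6,fy=6,interpolation=2))
E
```

```text
t 32.15 pos [557.3 -79.3 249.5] yaw 0.065 d [-0.6  1.5  4.5] w [ 0.0002 -0.0006 -0.0002] F [ 0.3 -0.3 -1.1] open 9.8 grip 68.2
slot px [322.15937306 226.41208419] [322.22010216 213.21511558]
```

View pics/c15.png

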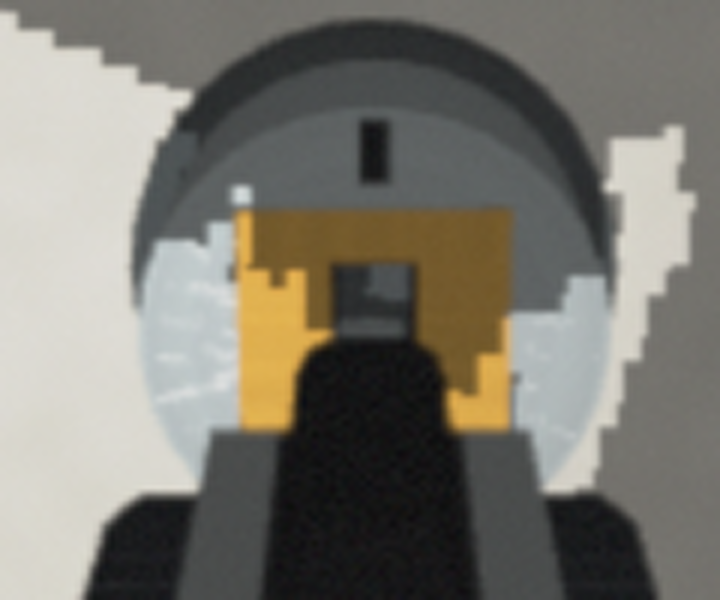

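The slot centre is at crop u≈374 and the key at u≈371, so the blade needs ~0.7 mm in +y and -0.6 mm in x.

Request:
jog_arm(
  rows=[
    [-0.6,0.7,0,0,0,0],
    [0,0,5,0,0,0],
    [0,0,4,0,0,0],
    [0,0,0,0,0,0],
    [0,0,0,0,0,0],
  ],
)

```text
t: 32.65
eef_pos: [556.4, -79.9, 240.1]
orientation: [-0.0, 0.999, 0.032, -0.0]
force: [-0.0, 0.9, -0.3]
opening: 10.3
grasp_force: 68.2
```

Request:
jog_arm(
  rows=[
    [0,0,2,0,0,0],
    [0,0,2,0,0,0],
    [0,0,2,0,0,0],
    [0,0,0,0,0,0],
    [0,0,0,0,0,0],
  ],
)

```text
t: 33.15
eef_pos: [556.5, -80.0, 234.2]
orientation: [0.0, 0.999, 0.032, -0.0]
force: [0.8, -0.1, -0.7]
opening: 10.2
grasp_force: 68.2
```

```bash
python3 - <<'E'
from h import *
delta((556.8,-80.8,211),0.065);print(robot.read_state()["moment"])
E
```

```text
t 33.15 pos [556.5 -80.  234.2] yaw 0.065 d [ 0.2  0.8 23.2] w [ 0.0001  0.0001 -0.0002] F [ 0.8 -0.1 -0.7] open 10.2 grip 68.2
[ 0.03316867 -0.03454052  0.0429248 ]
```

Request:
jog_arm(
  rows=[
    [0,0,1.5,0,0,0],
    [0,0,1.5,0,0,0],
    [0,0,1.5,0,0,0],
    [0,0,0,0,0,0],
    [0,0,0,0,0,0],
  ],
)

```text
t: 33.65
eef_pos: [556.5, -80.0, 229.7]
orientation: [0.0, 0.999, 0.032, -0.0]
force: [-0.5, 0.1, -0.6]
opening: 10.5
grasp_force: 68.2
```

In the slot with no force. On down.

Request:
jog_arm(
  rows=[
    [0,0,3,0,0,0],
    [0,0,3,0,0,0],
    [0,0,3,0,0,0],
    [0,0,3,0,0,0],
    [0,0,0,0,0,0],
  ],
)

```text
t: 34.15
eef_pos: [556.3, -79.9, 217.2]
orientation: [-0.0, 0.999, 0.032, -0.0]
force: [-0.1, 0.5, -0.3]
opening: 10.3
grasp_force: 68.2
```

Request:
jog_arm(
  rows=[
    [0,0,2,0,0,0],
    [0,0,2,0,0,0],
    [0,0,1,0,0,0],
    [0,0,0,0,0,0],
    [0,0,0,0,0,0],
  ],
)

```text
t: 34.65
eef_pos: [556.6, -80.0, 212.8]
orientation: [0.0, 0.999, 0.032, 0.0]
force: [0.1, -0.6, -0.5]
opening: 10.1
grasp_force: 68.2
```

Request:
jog_arm(
  rows=[
    [0,0,1,0,0,0],
    [0,0,1,0,0,0],
    [0,0,0.5,0,0,0],
    [0,0,0,0,0,0],
    [0,0,0,0,0,0],
  ],
)

```text
t: 35.15
eef_pos: [556.5, -80.0, 210.5]
orientation: [0.0, 0.999, 0.032, 0.0]
force: [-0.7, 1.0, 2.2]
opening: 10.2
grasp_force: 68.5
```

Request:
jog_arm(
  rows=[
    [0,0,0.5,0,0,0.1],
    [0,0,0,0,0,0.1],
    [0,0,0,0,0,0.1],
    [0,0,0,0,0,0.1],
    [0,0,0,0,0,0.1],
  ],
)

```text
t: 35.65
eef_pos: [557.1, -79.8, 210.4]
orientation: [-0.0, 0.976, -0.218, 0.001]
force: [-0.9, 1.0, 4.2]
opening: 10.2
grasp_force: 68.8
```

```bash
python3 - <<'E'
from h import *
s=robot.read_state();print(s["joint_positions"].round(2),s["moment"].round(2));delta((556.8,-80.4,210),-1.4)
E
```

```text
[ 0.1   0.74 -0.07  1.85  0.08  0.56 -2.03] [0.07 0.08 0.04]
t 35.65 pos [557.1 -79.8 210.4] yaw -0.439 d [-0.   0.7  0.4] w [-0.0015 -0.001   0.9612] F [-0.9  1.   4.2] open 10.2 grip 68.8
```

Joint 7 is at -2.03 and would run into its limit, so I release, flip the tool half a turn, and regrasp.

Request:
jog_arm(
  rows=[
    [0,0,0,0,0,0],
    [0,0,0,0,0,0],
    [0,0,0,0,0,0],
    [0,0,-10,0,0,0],
    [0,0,-20,0,0,0],
  ],
  gripper=0.2,
)

```text
t: 36.15
eef_pos: [555.7, -80.0, 239.3]
orientation: [0.0, 0.976, -0.216, -0.002]
force: [0.4, 0.0, -0.5]
opening: 51.1
grasp_force: 0.0
```

Request:
jog_arm(
  rows=[
    [0,0,-30,0,0,0],
    [0,0,-10,0,0,-0.14],
    [0,0,0,0,0,-0.14],
    [0,0,0,0,0,-0.14],
    [0,0,0,0,0,-0.14],
  ],
)

```text
t: 36.65
eef_pos: [556.6, -80.2, 280.7]
orientation: [0.0, 0.998, 0.065, 0.0]
force: [-1.2, 0.3, -0.4]
opening: 51.3
grasp_force: 0.0
```

Request:
jog_arm(
  rows=[
    [0,0,0,0,0,-0.14],
    [0,0,0,0,0,-0.14],
    [0,0,0,0,0,-0.14],
    [0,0,0,0,0,-0.14],
    [0,0,0,0,0,-0.14],
  ],
)

```text
t: 37.15
eef_pos: [556.5, -80.4, 280.5]
orientation: [0.0, 0.915, 0.404, 0.0]
force: [-0.3, 0.5, -0.4]
opening: 50.8
grasp_force: 0.0
```

Request:
jog_arm(
  rows=[
    [0,0,0,0,0,-0.14],
    [0,0,0,0,0,-0.14],
    [0,0,0,0,0,-0.14],
    [0,0,0,0,0,-0.14],
    [0,0,0,0,0,-0.14],
  ],
)

```text
t: 37.65
eef_pos: [556.6, -80.5, 280.5]
orientation: [0.001, 0.721, 0.693, -0.0]
force: [-0.5, -0.4, -0.5]
opening: 51.2
grasp_force: 0.0
```

Request:
jog_arm(
  rows=[
    [0,0,0,0,0,-0.14],
    [0,0,0,0,0,-0.14],
    [0,0,0,0,0,-0.14],
    [0,0,0,0,0,-0.14],
    [0,0,0,0,0,-0.14],
  ],
)

```text
t: 38.15
eef_pos: [556.6, -80.6, 280.4]
orientation: [0.001, 0.44, 0.898, -0.0]
force: [-0.0, 0.0, 0.1]
opening: 51.5
grasp_force: 0.0
```

Request:
jog_arm(
  rows=[
    [0,0,0,0,0,-0.14],
    [0,0,0,0,0,-0.14],
    [0,0,0,0,0,-0.14],
    [0,0,0,0,0,0],
    [0,0,0,0,0,0],
  ],
)

```text
t: 38.65
eef_pos: [556.6, -80.4, 280.1]
orientation: [0.0, 0.248, 0.969, -0.0]
force: [0.6, 0.4, 0.6]
opening: 51.3
grasp_force: 0.0
```

```bash
python3 - <<'E'
from h import *
p,d,c=look("wrist","w16");W=cloud(d,c)
m=(W[...,2]>165)&(W[...,2]<182)&(np.hypot(W[...,0]-557,W[...,1]+80)<30)
if m.sum():print("bow",m.sum(),W[m].mean(0).round(1),cv2.minAreaRect(W[m][:,:2].astype(np.float32)))
s=robot.read_state();print(s["joint_positions"].round(2));delta((556.8,-80.2,212),-0.439+np.pi)
m=(W[...,2]>122)&(W[...,2]<133)&(np.hypot(W[...,0]-557,W[...,1]+80)<35)
print("switch",m.sum(),W[m].mean(0).round(1))
E
```

```text
bow 1224 [555.5 -79.7 173.8] ((557.0180053710938, -80.49627685546875), (11.326220512390137, 35.97459411621094), 64.50102996826172)
[ 0.59  0.79 -0.95  1.76  0.76  1.    0.41]
t 38.7 pos [556.6 -80.3 280.1] yaw 2.642 d [-0.1  0.2 68.1] w [-0.0005  0.0006 -0.0608] F [ 0.1  0.9 -0.7] open 51.4 grip 0.0
switch 2633 [553.8 -78.8 127.9]
```

View pics/w16.png

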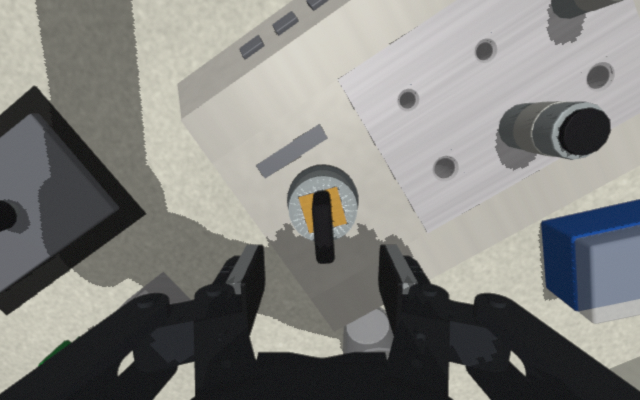

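The key stands upright in the switch at (323,225), turned about 0.5. Regrasping.

Request:
jog_arm(
  rows=[
    [0,0,15,0,0,-0.056],
    [0,0,25,0,0,0],
    [0,0,20,0,0,0],
    [0,0,9,0,0,0],
    [0,0,0,0,0,0],
  ],
)

```text
t: 39.2
eef_pos: [556.1, -80.1, 210.0]
orientation: [-0.001, 0.219, 0.976, -0.0]
force: [0.3, 0.5, 1.5]
opening: 51.5
grasp_force: 0.0
```

Request:
jog_arm(
  rows=[
    [0,0,0,0,0,0],
    [0,0,0,0,0,0],
    [0,0,0,0,0,0],
  ],
)

```text
t: 39.5
eef_pos: [557.0, -79.9, 211.7]
orientation: [0.001, 0.219, 0.976, 0.0]
force: [-0.1, -0.2, -1.0]
opening: 51.7
grasp_force: 0.0
```

```bash
python3 - <<'E'
from h import *
delta((556.9,-80.4,211),2.697)
E
```

```text
t 39.5 pos [557.  -79.9 211.7] yaw 2.7 d [-0.1 -0.5  0.7] w [0.0006 0.0016 0.0034] F [-0.1 -0.2 -1. ] open 51.7 grip 0.0
```

Request:
jog_arm(
  rows=[
    [0,0,0,0,0,0],
    [0,0,0,0,0,0],
    [0,0,0,0,0,0],
    [0,0,0,0,0,0],
    [0,0,0,0,0,0],
  ],
  gripper=-1,
  force=70,
)

```text
t: 40.0
eef_pos: [556.8, -79.7, 211.1]
orientation: [0.0, 0.219, 0.976, 0.0]
force: [0.5, 1.7, 3.4]
opening: 9.9
grasp_force: 68.2
```

Request:
jog_arm(
  rows=[
    [0,0,0,0,0,0.1],
    [0,0,0,0,0,0.1],
    [0,0,0,0,0,0.1],
    [0,0,0,0,0,0.1],
    [0,0,0,0,0,0.1],
  ],
)

```text
t: 40.5
eef_pos: [556.8, -79.7, 211.1]
orientation: [0.0, 0.455, 0.891, 0.0]
force: [-0.6, 0.6, 1.2]
opening: 10.1
grasp_force: 68.5
```

Request:
jog_arm(
  rows=[
    [0,0,0,0,0,0.1],
    [0,0,0,0,0,0.1],
    [0,0,0,0,0,0.1],
    [0,0,0,0,0,0],
    [0,0,0,0,0,0],
  ],
)

```text
t: 41.0
eef_pos: [556.8, -79.7, 211.1]
orientation: [0.0, 0.58, 0.814, 0.0]
force: [0.5, 1.0, 3.2]
opening: 10.2
grasp_force: 68.6
```

```bash
python3 - <<'E'
from h import *
s=robot.read_state();print(s["joint_positions"].round(2),s["moment"].round(2));delta((556.9,-80.4,211),2.697)
E
```

```text
[ 0.46  0.82 -0.7   1.83  0.74  0.77 -0.3 ] [ 0.17 -0.01 -0.02]
t 41.0 pos [556.8 -79.7 211.1] yaw 1.903 d [-0.7 -0.1  0.1] w [ 5.000e-04  4.000e-04 -7.937e-01] F [0.5 1.  3.2] open 10.2 grip 68.6
```

Request:
jog_arm(
  rows=[
    [0,0,0,0,0,0.05],
    [0,0,0,0,0,0.05],
    [0,0,0,0,0,0],
    [0,0,0,0,0,0],
  ],
)

```text
t: 41.4
eef_pos: [556.8, -79.7, 211.1]
orientation: [0.0, 0.62, 0.784, 0.0]
force: [-1.1, 1.5, 3.9]
opening: 10.3
grasp_force: 68.8
```

```bash
python3 - <<'E'
from h import *
s=robot.read_state();print(s["moment"].round(2),s["joint_torque"].round(2));delta((556.9,-80.4,211),1.76)
E
```

```text
[ 0.19  0.   -0.04] [ 4.800e-01 -4.882e+01 -6.630e+00 -9.840e+00  1.800e-01  1.900e-01
 -1.000e-02]
t 41.4 pos [556.8 -79.7 211.1] yaw 1.803 d [-0.7 -0.1  0.1] w [ 0.0008 -0.0002  0.043 ] F [-1.1  1.5  3.9] open 10.3 grip 68.8
```

Request:
jog_arm(
  rows=[
    [0,0,0,0,0,0.05],
    [0,0,0,0,0,0.05],
    [0,0,0,0,0,0],
    [0,0,0,0,0,0],
  ],
)

```text
t: 41.8
eef_pos: [556.9, -79.7, 211.0]
orientation: [0.0, 0.659, 0.752, 0.0]
force: [0.8, 0.5, 4.4]
opening: 10.3
grasp_force: 69.0
```

```bash
python3 - <<'E'
from h import *
s=robot.read_state();print(s["moment"].round(2),s["joint_torque"].round(2));delta((556.9,-80.4,211),1.76)
E
```

```text
[ 0.2  -0.06  0.29] [  0.85 -48.4   -5.96  -9.71  -0.08   0.29  -0.28]
t 41.8 pos [556.9 -79.7 211. ] yaw 1.704 d [-0.7 -0.1  0. ] w [ 0.0009 -0.0001 -0.0564] F [0.8 0.5 4.4] open 10.3 grip 69.0
```

The moment rose to 0.29 N m, so it is at the stop. Releasing and backing off.

Request:
jog_arm(
  rows=[
    [0,0,0,0,0,0],
    [0,0,0,0,0,0],
    [0,0,0,0,0,0],
    [0,0,0,0,0,0],
    [0,0,-10,0,0,0],
  ],
  gripper=0.2,
)

```text
t: 42.3
eef_pos: [555.6, -80.3, 219.9]
orientation: [-0.001, 0.66, 0.752, -0.001]
force: [-0.3, -0.7, 0.2]
opening: 51.2
grasp_force: 0.0
```

Request:
jog_arm(
  rows=[
    [0,0,-20,0,0,0],
    [0,0,-40,0,0,0],
    [0,0,-40,0,0,0],
    [0,0,-40,0,0,0],
    [0,0,0,0,0,0],
  ],
)

```text
t: 42.8
eef_pos: [559.0, -78.7, 367.1]
orientation: [0.004, 0.66, 0.752, 0.004]
force: [0.6, 0.5, -0.7]
opening: 51.0
grasp_force: 0.0
```

Request:
jog_arm(
  rows=[
    [0,0,0,0,0,0],
    [0,0,0,0,0,0],
    [0,0,0,0,0,0],
  ],
)

```text
t: 43.1
eef_pos: [555.8, -80.2, 359.6]
orientation: [-0.001, 0.66, 0.752, -0.001]
force: [-0.9, -0.6, 0.4]
opening: 51.5
grasp_force: 0.0
```

```bash
python3 - <<'E'
from h import *
p,d,c=look("wrist","w17");W=cloud(d,c)
m=(W[...,2]>165)&(W[...,2]<182)&(np.hypot(W[...,0]-557,W[...,1]+80)<30)
if m.sum():print("bow",m.sum(),W[m].mean(0).round(1),np.percentile(W[m][:,2],95),cv2.minAreaRect(W[m][:,:2].astype(np.float32)))
P,d,c=look("side","s17");W=cloud(d,c)
for n,ctr in(("slim",(513.9,127)),("stout",(575.6,71))):
    m=(W[...,2]>155)&(W[...,2]<175)&(np.hypot(W[...,0]-ctr[0],W[...,1]-ctr[1])<30)
    print(n,m.sum(),W[m].mean(0).round(1),np.percentile(W[m][:,2],90))
m=(W[...,0]>320)&(W[...,0]<540)&(W[...,1]<-250)&(W[...,1]>-520)&(W[...,2]>11)&(W[...,2]<21);print("cover",m.sum(),cv2.minAreaRect(W[m][:,:2].astype(np.float32)))
cv2.imwrite("pics/f17.png",np.vstack([cv2.resize(p[:,:,::-1],(400,250)),cv2.resize(P[:,:,::-1][100:350,200:600],(400,250))]))
E
```

```text
bow 631 [556.7 -79.6 173.9] 175.50540072471068 ((556.96240234375, -80.99955749511719), (11.330002784729004, 36.072052001953125), 13.431901931762695)
slim 81 [512.8 130.8 161.8] 165.26697347580506
stout 117 [574.3  75.9 162. ] 165.12364162203986
cover 917 ((430.3047180175781, -377.4270935058594), (117.83704376220703, 184.71371459960938), 4.7687835693359375)
```

View pics/f17.png

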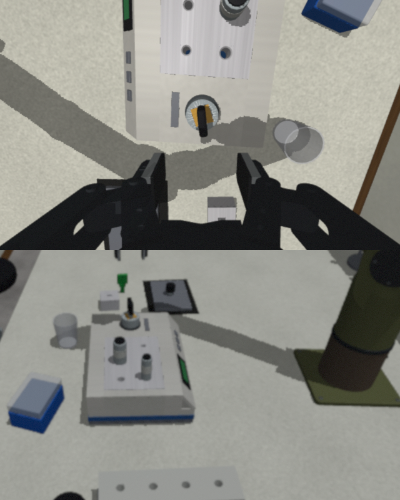

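All in place: both loggers are home, the key is seated and turned about 1.4 (1.2 or so after play), and the cover is on the mat. Handing in.

```bash
python3 -c "
from station import robot
print(robot.job_done())"
```

```text
the job is handed in; nothing more can be done
None
```

The job is handed in: the cover is flat on the mat, both loggers are fully home (slim in narrow well 2, stout in wide well 1), and the key is in the switch, turned to its stop and released; the hand-in returned no verdict.

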